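Pry up the pot slab and shim it

TASK

Fit the orange-handled pry bar's tip under the front edge of the heavy pot slab, over the fulcrum block, lever the edge up and swing the bar under the red catch so that it holds by itself when you let go. Then slide the thick light-wood shim along the grey ledge under the raised slab until it meets the hidden rubber buffer, pressing gently so that it gives only a few millimetres. Finally bring the bar out from under the catch and let the slab down to rest on the shim; do not force the bar, do not lift the slab by hand, raise it only as far as needed and leave the other things alone.

Things in the scene. Friction and masses are not known exactly. Their poses are not given: they have to be found in the camera images.
- stand: Fixed stand on the table, carrying the slab. Origin on the table straight below the middle of the slab's front edge; x away from the robot (into the slab), y left, z up. 'Stand' numbers are mm in this frame. Rubber feet under the slab at x 25 to 55, y 112 to 128 and -128 to -112. Right of centre a ledge (lane), left of centre a fulcrum block (ridge); behind the block the gap is open to the table.
- ridge (a point): Top of the fulcrum ridge, a steel rod of radius 8 along y, at stand (-35, 50, 36); the bar pivots on it. It tops a dark wooden fulcrum block, stand x -53 to -17, y 15 to 85.
- lane (a point): On the grey ledge, middle of the shim's way at the slab's front edge: stand (0, -55, 20). The ledge's top is at z 20, stand x -20 to 95, y -110 to 0. The shim slides in along stand +x.
- slab_edge (a point): Middle of the lower front edge of the concrete slab, 200 (stand x) x 260 (y) x 28 thick, hinged along its far lower edge. z 30 at the start (underside level), about 43 with the bar held in the catch, 37 resting on the shim. A blue pot, 136 across, 118 high, is fixed on it, centred 120 behind the front edge. 3.7 to 5.7 kg in all: 15 to 25 N to raise this edge; it falls back by its weight.
- catch: Fixed red catch, origin and axes the stand's. Post at x -155, y 98 to 110; from it a flat arm (x -163 to -147) reaches towards -y to y 64, underside z 47, top z 57. A bar lying along stand x at y 50 passes beside the arm; pressed down level and swung 0.14 rad about the ridge, handle to +y, it comes under the arm, which holds it down.
- buffer (a joint): Sprung rubber buffer on the ledge under the slab, in the shim's way, out of sight. m: 0 untouched, grows as the shim presses it in. About 2 N to start, 0.7 N per mm more (the shim rubbing on the ledge may add 1 to 4 N); press it 2 to 8 mm, never over 10. It springs back slowly. Its face lies 45 to 65 mm behind the slab's front edge, not measured: find it by feel.
- bar: Pry bar 300 long, 0.22 kg: flat steel 16 wide, 8 thick, with an orange handle 80 long, 22 wide, 18 thick over its near end. Origin: mid length and width, on the steel's underside. x to the tip (x 150; handle end -150), z up. It lies on a rest, underside 30 above the table; the rest's cradles (14 long, low lips beside the bar) are at bar x -45 and 100.
- bar_tip (a point): Middle of the bar's tip end face: (150, 0, 4) of the bar.
- bar_grip (a point): Middle of the handle, where to grip: (-105, 0, 4) of the bar. Grip across the bar, from above.
- rest: Fixed wooden rest of the bar; origin on the table, axes as the bar's at the start.
- shim: Light-wood shim 140 (x) x 40 (y) x 15 thick, lying on the table, 65 g. Origin: centre of its underside; x points to its stepped nose (x 70), z up. Hold it across its width near the tail (x -50).
- shim_tip (a point): Middle of the shim's nose end: (70, 0, 7.5) of the shim.
- spare: Spare thin black plastic strip 140 x 40 x 6, not to be used; origin under its centre. It and the shim may change places.
- jug: Yellow plastic watering jug, about 105 across and 135 high, spout and handle along its x to 110 and 90 from its axis; origin under its centre. Bystander.
- jar: Lidded glass jar, 72 across, 100 high; origin under its centre. Bystander.
- tpot: Small terracotta pot, 90 across, 80 high; origin under its centre. Bystander.
- dibber: Bamboo-coloured dibber lying down, 24 thick, 190 long; origin at its blunt end, its z along it. Bystander.
- trowel: Steel trowel lying down, 280 long, 66 wide; origin near its middle, x to the blade. Bystander.
Things that resemble listed ones, but are neither listed nor needed, are in the scene too. Leave any blue look-alike of the shim alone.

How it is judged:
By the outcome, as a careful person would: the job done as asked, in the order asked, and still so for the second after the job is handed in, with the robot touching nothing.
It also fails if it takes over 67 s, if anything falls off the work surface, if the arm or the gripper's body presses on something with over 40 N, if the wrist force passes 120 N, or if a joint passes its speed limit or range.

ROBOT

A 7-joint arm with a two-finger parallel gripper is mounted at the origin on the work surface. World frame = base frame: x ahead of the robot, y to its left, z up, the work surface at z = 0. Lengths are in m, angles in rad, forces in N, time in s.
With the tool pointing down it reaches from about 0.4 to 0.85 m from the base axis. Payload 10.4 kg.
Tool frame: the origin (TCP) lies at the very end of the fingers, on their centre line; the grasp point (between the pads) lies grip_depth behind it (grip_depth is the distance from the TCP to the grasp point, in m); z points along the fingers, y is the line along which they close (so a half turn about z gives the same grasp; the last joint's range is limited). The gripper opens to 87 mm and grips with 3 to 60 N. Pads are 19 mm wide; open, the fingers measure 117 mm over their backs; the gripper's body (75 mm by 190 mm) begins 51 mm behind the grasp point.
Start: joints at [1.137, 0.332, -0.065, 1.46, 0.022, 1.35, -0.088], TCP at [0.25, -0.573, 0.223] pointing down, gripper open.
Joint ranges: [-2.6, 2.6], [-0.5, 2.12], [-1.47, 1.34], [0.16, 2.42], [-1.27, 4.41], [0.06, 2.06], [-2.6, 2.6]. Speed limits (rad/s): [2.22, 2.22, 2.79, 2.79, 3.14, 3.14, 3.14].

INTERFACE

Orientations are given as a 3x3 rotation matrix whose columns are the frame's x, y, z axes.
In Python, from cell import sense, get_image, camera_model, job_done, look_for, cut_out, grip_depth gives the robot as it stands.
- The arm moves only by the tool move_arm, never from a script. Its argument "steps" is a list that holds one entry, the list of rows, each a list of 5 numbers: the opening, from 0 (shut) to 1 (fully open), then the shift along the tool's x, y, z in units of 0.12 m (1.0 is 0.12 m), then the turn about the tool's z in units of 45 degrees (1.0 is 45 degrees). A call has exactly 8 rows; each row is the pose to reach, as a shift and turn from the pose commanded when the call began, along the tool's axes at that moment; what a row does not reach only later rows make up. A row lasts 1/8 s, in which the tool goes at most 62.5 mm and 10.7 degrees, less where a joint would pass 70% of its speed; a pose out of reach is approached as far as the arm can. A call with a number of a shift or a turn outside -1 to 1 is refused whole. A call with a gripper value outside its range is refused whole. The fingers move at their own pace and stop on an object; the grip force is fixed at half the most. Time passes only in rows, so rows that repeat a pose let the fingers close, or fill a call up. It gives the time, the measured TCP pose, the force, the opening and the grip force at its end, in the units of the state.
- sense(): the state, without advancing time (a new reading comes with each control period).
- get_image(name): name is "scene" or "top"; returns the picture (400x640x3 uint8, red, green, blue); there is no depth.
- camera_model(name): a dict with "camera_matrix" (3x3 intrinsics, pixels), "k1" (the pictures are not rectified: a ray, as slopes to the right and down, at radius r is drawn at 1 + k1 r^2 times it, then the intrinsics apply), "R" (3x3) and "t" (3): a world point X has camera coordinates R X + t. Camera axes: x right, y down, z forward; pixel columns grow to the right and rows downward; lengths in m; the calibration is good to about 2 mm. A picture is of the moment at which its call begins. camera_model takes no time and is no camera call.
- job_done(): hands the job in; it is judged then, once.
Trained networks look in the newest picture that a camera, given by its name, has taken for a name from the list of things; names that differ only in an ending like _2 or _b are one class to them, and where a whole thing is asked for, a point or a joint stands for the part that bears it (a point fixed in the world has none). Each returns a list of dicts, best first, with "confidence" (0 to 1); they miss things now and then, are a little off and sometimes report something else, mostly with a low value. They report only what shows in the picture. A call takes as long as a camera call. They do not tell look-alikes from the thing itself.
- look_for(camera, target): "centre" ([x, y, z] in m, in the coordinates of the camera as it stood for that picture, good to about 4 mm: the middle of the surface that is visible of it).
- cut_out(camera, target): "region" (400x640 bool, what is visible of it).
The state is a dict: "time": time; "qpos": joint angles; "qd": joint speeds; "joint_efforts": joint torques, N m; "position": TCP position; "ee_rot": TCP orientation; "force": force on the tool from outside, world axes, zero at the start; "ft_torque": the same for the moment, N m; "gripper_width": opening from 0.0 (shut) to 1.0 (fully open); "grip_force": force on a finger pad.
Only numpy, scipy, OpenCV 4.12 (cv2) and the standard library are available. Lean on these libraries where they do the work, as an engineer would, in place of code of your own. Each camera call takes 0.05 s, during which the arm holds its last target. There are 200 camera calls.

## Working session

There is one attempt and no reset: what is moved stays moved. The work goes in short steps, Python scripts to look and compute and a tool call to move; the robot and the scene stay as the last step left them, time stands still between calls to the robot, and variables do not carry over. Pictures are saved under pics/ and viewed, at most 10 in all, crops included, and the job is handed in when it is done.

Besides the shell and the picture viewer there is one more tool, called after ">>>" as name(argument=value, ...) on one line, values as JSON. move_arm: Moves the arm, as the interface text tells. Shifts and turns lie within -1 to 1; 1 stands for 0.12 m of shift or 45 degrees of turn. Its arguments: {"type":"object","properties":{"steps":{"type":"array","items":{"type":"array","items":{"type":"array","items":{"type":"number"}}}}},"required":["steps"]}

```bash
mkdir -p pics; ls; cat > h.py <<'E'
import numpy as np, cv2
from cell import *
def cam(n):
    m=camera_model(n); return np.array(m["camera_matrix"]),m["k1"],np.array(m["R"]),np.array(m["t"])
def w2p(n,X):
    K,k,R,t=cam(n); c=np.atleast_2d(X)@R.T+t; s=c[:,:2]/c[:,2:]; s=s*(1+k*(s**2).sum(1,keepdims=True)); return s*[K[0,0],K[1,1]]+K[:2,2]
def p2w(n,P,z):
    K,k,R,t=cam(n); P=np.atleast_2d(P).astype(float); d=(P-K[:2,2])/[K[0,0],K[1,1]]; s=d.copy()
    for _ in range(20): s=d/(1+k*(s**2).sum(1,keepdims=True))
    r=np.c_[s,np.ones(len(s))]@R; o=-R.T@t
    return o+r*((z-o[2])/r[:,2:])
def save(n,f,box=None,sc=1):
    im=get_image(n)[:,:,::-1]
    if box: im=im[box[1]:box[3],box[0]:box[2]]
    cv2.imwrite('pics/'+f,cv2.resize(im,None,fx=sc,fy=sc,interpolation=cv2.INTER_CUBIC))
def tow(n,c):
    K,k,R,t=cam(n); return R.T@(np.array(c)-t)
E
python3 - <<'E'
from h import *
np.set_printoptions(precision=4,suppress=True)
a=get_image("scene")[:,:,::-1];b=get_image("top")[:,:,::-1]
cv2.imwrite('pics/s0.png',a);cv2.imwrite('pics/t0.png',b)
s=sense();print(s["time"],s["position"],s["ee_rot"],s["force"],s["gripper_width"],grip_depth)
for n in("scene","top"):
  K,k,R,t=cam(n);print(n,-R.T@t,K[0,0])
  for o in("bar","bar_grip","bar_tip","shim","shim_tip","spare","ridge","catch","slab_edge","stand","rest","lane"):
    try:
      for d in look_for(n,o)[:3]: print(n,o,round(d["confidence"],2),tow(n,d["centre"]),w2p(n,tow(n,d["centre"]))[0])
    except Exception as e: print(o,e)
print(sense()["time"])
E
```

```text
pics
0.1 [ 0.2494 -0.5727  0.2218] [[ 0.9168  0.3993 -0.0006]
 [ 0.3993 -0.9168  0.0011]
 [-0.0001 -0.0013 -1.    ]] [-0.6961  0.1171  0.7641] 0.9998649088794693 0.0187
scene [ 1.0029 -0.5359  1.268 ] 459.2663293515593
scene bar 0.66 [0.4908 0.2969 0.0358] [379.4755 146.8552]
scene bar 0.49 [0.5294 0.2797 0.0032] [383.5908 162.0457]
scene bar_grip 0.82 [0.488  0.2982 0.0347] [379.0506 146.3814]
scene bar_grip 0.57 [0.8127 0.0061 0.0599] [399.8087 262.9584]
scene bar_tip 0.93 [0.4908 0.2931 0.0391] [378.842  146.9134]
scene shim 0.66 [ 0.4439 -0.0344  0.0109] [299.582  201.9584]
scene shim 0.64 [ 0.3457 -0.2078  0.0132] [237.8139 216.2881]
scene shim 0.62 [ 0.4856 -0.3562  0.015 ] [229.9593 277.6221]
scene shim_tip 0.84 [ 0.3453 -0.2076  0.013 ] [237.8042 216.22  ]
scene shim_tip 0.73 [ 0.4797 -0.3517  0.0111] [230.0786 275.7427]
scene shim_tip 0.19 [0.8091 0.0042 0.0564] [398.221  263.0725]
scene spare 0.58 [ 0.528  -0.2176  0.0056] [275.3497 257.2812]
scene spare 0.5 [ 0.4822 -0.3552  0.0137] [229.5505 276.7784]
scene spare 0.37 [0.816  0.0056 0.061 ] [400.6535 263.6621]
scene ridge
[... 951 characters left out ...]
0.76 [ 0.3496 -0.2073  0.0152] [384.618  259.9859]
top shim_tip 0.59 [ 0.4434 -0.0316  0.0179] [323.1003 226.1355]
top spare 0.64 [ 0.5254 -0.2141  0.0075] [385.5048 199.5941]
top spare 0.36 [0.5449 0.14   0.0204] [264.7458 190.6557]
top ridge 0.98 [0.7817 0.0319 0.0582] [302.8877 109.3995]
top catch 0.75 [0.5435 0.1395 0.0202] [264.9126 191.1345]
top slab_edge 0.82 [0.7852 0.0359 0.0569] [301.55   108.4536]
top stand 0.87 [0.7756 0.0352 0.0582] [301.7128 111.3663]
top rest 0.55 [0.5245 0.286  0.0062] [215.5751 197.7949]
top rest 0.4 [0.7807 0.0334 0.0581] [302.3747 109.7334]
top rest 0.33 [0.479  0.2979 0.0405] [207.2868 211.2124]
top lane 0.71 [0.7795 0.0357 0.056 ] [301.6173 110.3905]
1.3
```

View pics/s0.png

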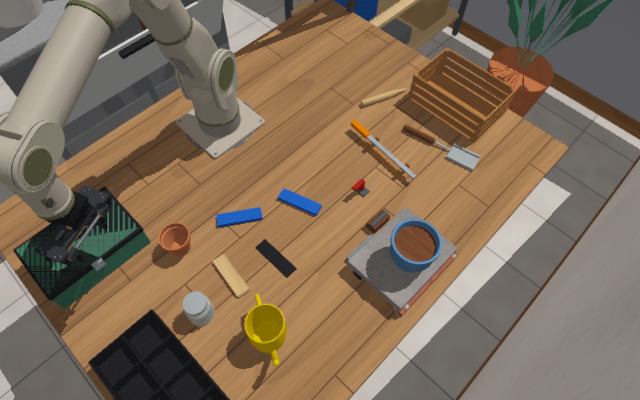

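View pics/t0.png

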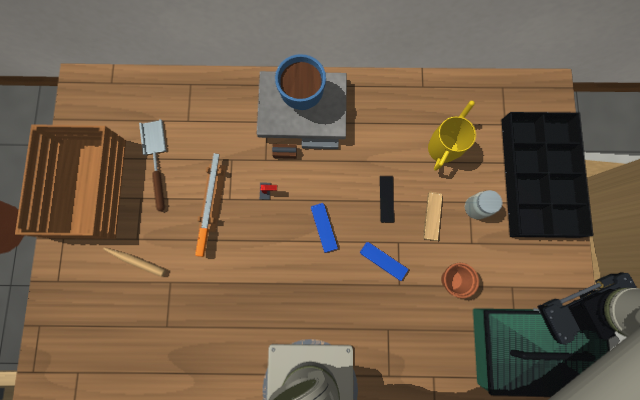

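Scene: bar lies from the handle at top (202,255) to the tip at (215,155), the wood shim is at top (433,216), the slab front is at row ~138, the fulcrum at (285,152) and the catch at (267,190). The two blue pieces are decoys.

```bash
python3 - <<'E'
import cv2,numpy as np
a=cv2.imread('pics/s0.png');b=cv2.imread('pics/t0.png')
def c(i,x0,y0,x1,y1,W,H): return cv2.resize(i[y0:y1,x0:x1],(W,H),interpolation=cv2.INTER_CUBIC)
t=np.hstack([c(b,250,60,360,200,314,400),c(b,418,186,448,246,200,400),c(b,190,145,230,265,133,400)])
u=np.hstack([c(a,340,170,460,290,200,200),c(a,205,250,255,300,200,200),c(a,345,115,420,185,214,200)])
u=np.pad(u,((0,0),(0,t.shape[1]-u.shape[1]),(0,0)))
cv2.imwrite('pics/c0.png',np.vstack([t,u]))
E
```

```text
(no output)
```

View pics/c0.png

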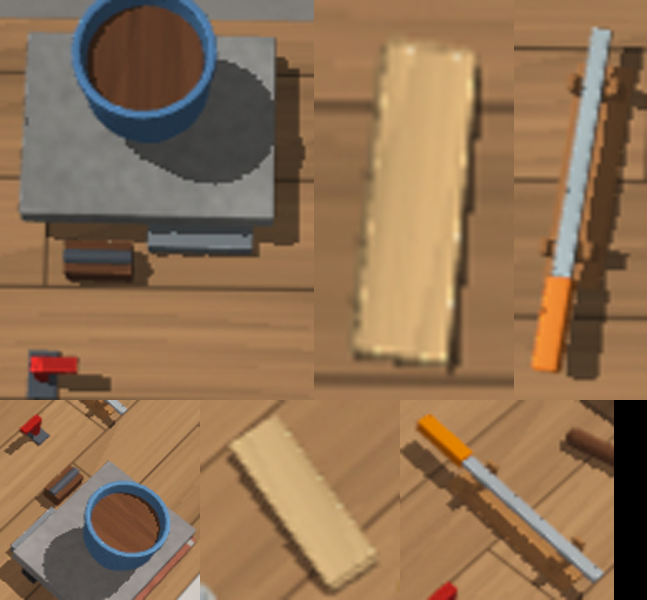

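```bash
python3 - <<'E'
from h import *
np.set_printoptions(precision=4,suppress=True)
b=cv2.imread('pics/t0.png').astype(int);a=cv2.imread('pics/s0.png').astype(int)
for c in(262,270,320,340): print(c,list(zip(range(128,152),b[128:152,c].mean(1).astype(int))))
print('row120',[(x,*b[120,x]) for x in list(range(254,262))+list(range(342,351))])
print('row110',[(x,*b[110,x]) for x in list(range(254,262))+list(range(342,351))])
for n,im in(("top",b),("scene",a)):
  m=((im[:,:,2]>150)&(im[:,:,1]<50)&(im[:,:,0]<60)).astype(np.uint8)
  k,l,st,ce=cv2.connectedComponentsWithStats(m)
  for i in range(1,k):
    if st[i,4]>15: print(n,'red',st[i],ce[i],p2w(n,ce[i],.057))
  hsv=cv2.cvtColor(im.astype(np.uint8),cv2.COLOR_BGR2HSV)
  x0,y0,x1,y1=((422,188,445,244) if n=="top" else (208,252,252,300))
  sub=hsv[y0:y1,x0:x1]; 
  m=(sub[:,:,2]>195).astype(np.uint8) 
  k,l,st,ce=cv2.connectedComponentsWithStats(m);i=1+st[1:,4].argmax()
  p=np.argwhere(l==i)[:,::-1].astype(np.float32)+[x0,y0]
  r=cv2.minAreaRect(p.astype(np.float32));print(n,'shim',r,st[i]);bx=cv2.boxPoints(r);w=p2w(n,bx,.015);print(bx,w[:,:2],w.mean(0),np.linalg.norm(w[0]-w[1]),np.linalg.norm(w[2]-w[1]))
  m=((hsv[:,:,0]>5)&(hsv[:,:,0]<17)&(hsv[:,:,1]>220)&(hsv[:,:,2]>200)).astype(np.uint8)
  k,l,st,ce=cv2.connectedComponentsWithStats(m);i=1+st[1:,4].argmax()
  r=cv2.minAreaRect(np.argwhere(l==i)[:,::-1].astype(np.float32));bx=cv2.boxPoints(r);w=p2w(n,bx,.043);print(n,'handle',st[i],w[:,:2],w.mean(0))
E
```

```text
262 [(128, np.int64(124)), (129, np.int64(124)), (130, np.int64(124)), (131, np.int64(123)), (132, np.int64(126)), (133, np.int64(131)), (134, np.int64(111)), (135, np.int64(61)), (136, np.int64(54)), (137, np.int64(70)), (138, np.int64(120)), (139, np.int64(124)), (140, np.int64(125)), (141, np.int64(125)), (142, np.int64(124)), (143, np.int64(124)), (144, np.int64(126)), (145, np.int64(126)), (146, np.int64(119)), (147, np.int64(111)), (148, np.int64(110)), (149, np.int64(111)), (150, np.int64(113)), (151, np.int64(112))]
270 [(128, np.int64(119)), (129, np.int64(119)), (130, np.int64(121)), (131, np.int64(122)), (132, np.int64(122)), (133, np.int64(122)), (134, np.int64(106)), (135, np.int64(58)), (136, np.int64(53)), (137, np.int64(55)), (138, np.int64(61)), (139, np.int64(61)), (140, np.int64(61)), (141, np.int64(61)), (142, np.int64(61)), (143, np.int64(61)), (144, np.int64(114)), (145, np.int64(117)), (146, np.int64(114)), (147, np.int64(111)), (148, np.int64(112)), (149, np.int64(113)), (150, np.int64(113)), (151, np.int64(113))]
320 [(128, np.int64(128)), (129, np.int64(126)
[... 2586 characters left out ...]
(348, np.int64(39), np.int64(57), np.int64(76)), (349, np.int64(40), np.int64(58), np.int64(76)), (350, np.int64(39), np.int64(57), np.int64(75))]
top red [261 185  16   5  70] [268.  187.1] [[0.5478 0.1259 0.057 ]]
top shim ((432.9541015625, 215.9435272216797), (13.136791229248047, 45.652923583984375), 5.90614128112793) [  3   5  17  47 550]
[[424.0717 237.9729]
 [428.7694 192.5623]
 [441.8365 193.9141]
 [437.1388 239.3247]] [[ 0.4136 -0.3212]
 [ 0.5466 -0.3395]
 [ 0.543  -0.3774]
 [ 0.4103 -0.3584]] [ 0.4784 -0.3491  0.015 ] 0.13421740769813215 0.03806327496023569Traceback (most recent call last):
  File "<stdin>", line 20, in <module>
ValueError: attempt to get argmax of an empty sequence
```

```bash
python3 - <<'E'
from h import *
np.set_printoptions(precision=4,suppress=True)
b=cv2.imread('pics/t0.png');a=cv2.imread('pics/s0.png')
L=p2w("top",[[257.4,134.7],[345.9,136.3]],.058);print('slab front',L[:,:2]);d=L[0]-L[1];print(np.linalg.norm(d),np.arctan2(-d[0],d[1]),L.mean(0))
for n,im in(("top",b),("scene",a)):
  hsv=cv2.cvtColor(im,cv2.COLOR_BGR2HSV)
  x0,y0,x1,y1=((190,215,225,270) if n=="top" else (340,110,380,150))
  s=hsv[y0:y1,x0:x1]
  m=((s[:,:,0]<20)&(s[:,:,1]>215)&(s[:,:,2]>120)).astype(np.uint8)
  k,l,st,ce=cv2.connectedComponentsWithStats(m);i=1+st[1:,4].argmax()
  r=cv2.minAreaRect((np.argwhere(l==i)[:,::-1]+[x0,y0]).astype(np.float32));bx=cv2.boxPoints(r);w=p2w(n,bx,.043);print(n,'handle',st[i],bx,w[:,:2],w.mean(0))
  # steel
  x0,y0,x1,y1=((190,145,230,240) if n=="top" else (355,120,425,185))
  s=hsv[y0:y1,x0:x1]
  m=((s[:,:,1]<60)&(s[:,:,2]>130)).astype(np.uint8)
  k,l,st,ce=cv2.connectedComponentsWithStats(m);i=1+st[1:,4].argmax()
  r=cv2.minAreaRect((np.argwhere(l==i)[:,::-1]+[x0,y0]).astype(np.float32));bx=cv2.boxPoints(r);w=p2w(n,bx,.038);print(n,'steel',st[i],bx,w[:,:2],w.mean(0))
s=cv2.resize(a[252:300,205:255],None,fx=10,fy=10,interpolation=cv2.INTER_CUBIC);cv2.imwrite('pics/shim.png',s)
n="scene";hsv=cv2.cvtColor(a,cv2.COLOR_BGR2HSV);print(hsv[265:285:5,225:240:5].tolist())
E
```

```text
slab front [[ 0.7024  0.1621]
 [ 0.7008 -0.0943]]
0.2564245123194609 -0.006103923542760353 [0.7016 0.0339 0.058 ]
top handle [16 17  1  3  3] [[206. 234.]
 [206. 234.]
 [206. 232.]
 [206. 232.]] [[0.414  0.2967]
 [0.414  0.2967]
 [0.4197 0.297 ]
 [0.4197 0.297 ]] [0.4168 0.2968 0.043 ]
top steel [ 11   8  18  75 410] [[200.8649 226.8108]
 [213.1892 152.8649]
 [218.5406 153.7568]
 [206.2162 227.7027]] [[0.4346 0.3139]
 [0.6521 0.2924]
 [0.6496 0.2766]
 [0.4323 0.2986]] [0.5422 0.2954 0.038 ]
scene handle [ 12  10  18  18 130] [[349.9529 124.3882]
 [354.2589 119.3647]
 [369.4941 132.4235]
 [365.1882 137.4471]] [[0.3577 0.294 ]
 [0.3529 0.3215]
 [0.4291 0.3151]
 [0.4332 0.2882]] [0.3933 0.3047 0.043 ]
scene steel [ 12  15  49  43 258] [[366.6339 136.4092]
 [369.4846 133.2231]
 [415.5231 174.4154]
 [412.6723 177.6016]] [[0.4314 0.2985]
 [0.4291 0.3159]
 [0.648  0.2931]
 [0.6492 0.2767]] [0.5394 0.2961 0.038 ]
[[[18, 105, 209], [18, 108, 198], [14, 128, 163]], [[18, 103, 213], [18, 105, 207], [17, 114, 186]], [[18, 103, 210], [18, 104, 211], [18, 108, 204]], [[16, 122, 121], [18, 105, 213], [18, 106, 207]]]
```

View pics/shim.png

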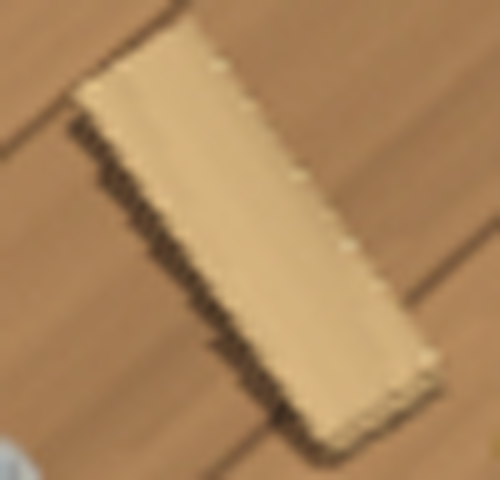

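```bash
cat >> h.py <<'E'
from scipy.optimize import minimize
from scipy.ndimage import map_coordinates
def box(x0,x1,y0,y1,z): 
    c=[(x0,y0,z),(x1,y0,z),(x1,y1,z),(x0,y1,z)]; return [(c[i],c[(i+1)%4]) for i in range(4)]
SLAB=box(0,200,-130,130,58); STAND=[SLAB[i] for i in(0,2,3)]+[((-20,-110,20),(-20,0,20)),((-163,64,57),(-163,98,57)),((-147,64,57),(-147,98,57)),((-163,64,57),(-147,64,57))]
BAR=[((-70,-8,38),(150,-8,38)),((-70,8,38),(150,8,38)),((150,-8,38),(150,8,38)),((-70,-8,38),(-70,8,38))]
SHIM=[((-70,-20,15),(70,-20,15)),((-70,20,15),(70,20,15)),((-70,-20,15),(-70,20,15))]
def fit(n,im,segs,p0,z0=0.,it=(3,1.2)):
    best=np.array(p0,float)
    g=im.astype(float)
    P=np.concatenate([np.linspace(a,b,40) for a,b in segs])/1000.
    for s in it:
        f=np.stack([cv2.GaussianBlur(g[:,:,i],(0,0),s) for i in range(3)],2)
        G=sum(cv2.Sobel(f[:,:,i],-1,1,0)**2+cv2.Sobel(f[:,:,i],-1,0,1)**2 for i in range(3))**.5
        def cost(p):
            c,q=np.cos(p[2]),np.sin(p[2]); X=np.c_[P[:,0]*c-P[:,1]*q+p[0],P[:,0]*q+P[:,1]*c+p[1],P[:,2]+z0]
            u=w2p(n,X); return -map_coordinates(G,[u[:,1],u[:,0]],order=1).mean()
        d=np.array([.008,.008,.04])*s/3
        r=minimize(cost,best,method='Nelder-Mead',options=dict(initial_simplex=np.vstack([best,best+np.diag(d)])-d/4,xatol=1e-5,fatol=1e-4)); best=r.x
    return best,-r.fun
def go(tgt,psi=None,pos=None,ps=None):
    s=sense(); R=np.array(s["ee_rot"]); p=np.array(s["position"]) if pos is None else np.array(pos)
    c=np.arctan2(R[1,0],R[0,0]) if ps is None else ps
    x=np.array([np.cos(c),np.sin(c),0]);y=np.array([np.sin(c),-np.cos(c),0]);d=np.array(tgt)-p
    t=0 if psi is None else -((psi-c+np.pi)%(2*np.pi)-np.pi)/(np.pi/4)
    return np.round([d@x/.12,d@y/.12,-d[2]/.12,t],3)
E
python3 - <<'E'
from h import *
np.set_printoptions(precision=4,suppress=True)
for n,f in(("top",'pics/t0.png'),("scene",'pics/s0.png')):
  im=cv2.imread(f)
  S=STAND if n=="top" else STAND[:1]+STAND[3:4]*0+[SLAB[1],SLAB[2],SLAB[3]]+STAND[4:]
  print(n,'stand',*fit(n,im,S,[.702,.035,-.006]))
  print(n,'bar',*fit(n,im,BAR,[.501,.300,-.1]))
  print(n,'shim',*fit(n,im,SHIM,[.478,-.349,-.137]))
# plan
p=np.array([.2494,-.5727,.2218]);c=.411
for w,ps in([(.33,-.44,.22),.785],[(.39,-.32,.22),1.1],[(.42,-.17,.2),1.57],[(.42,-.05,.2),2.2],[(.41,.09,.18),2.7],[(.40,.21,.16),3.04],[(.397,.311,.1),3.04]):
  print(go(w,ps,p,c));p=w;c=ps
E
```

```text
top stand [ 0.7026  0.0368 -0.0067] 210.46226358328715
top bar [ 0.5017  0.2991 -0.0924] 295.4443223172829
top shim [ 0.4811 -0.3486 -0.1275] 243.04168473445787
scene stand [ 0.7008  0.0368 -0.0144] 187.7706035067402
scene bar [ 0.4664  0.2841 -0.0682] 206.82354764230803
scene shim [ 0.4799 -0.3493 -0.1323] 219.43410581763135
[ 1.058 -0.745  0.015 -0.476]
[ 1.061 -0.354 -0.    -0.401]
[ 1.227 -0.344  0.167 -0.598]
[ 1.    -0.001 -0.    -0.802]
[ 0.992  0.619  0.167 -0.637]
[ 0.503  0.868  0.167 -0.433]
[ 0.11   0.835  0.5   -0.   ]
```

>>> move_arm(steps=[[[1, 0.12, -0.1, 0, -0.06], [1, 0.26, -0.2, 0, -0.12], [1, 0.4, -0.3, 0, -0.18], [1, 0.54, -0.4, 0, -0.24], [1, 0.68, -0.5, 0, -0.3], [1, 0.8, -0.6, 0, -0.36], [1, 0.92, -0.68, 0, -0.42], [1, 1, -0.75, 0, -0.48]]])

```text
time: 2.3
position: [0.3244, -0.4416, 0.2226]
ee_rot: [[0.703, 0.711, 0.0], [0.711, -0.703, -0.0], [0.0, 0.0, -1.0]]
force: [-0.6, 0.5, -0.2]
gripper_width: 1.001
grip_force: 0.0
```

>>> move_arm(steps=[[[1, 0.12, -0.06, 0, -0.06], [1, 0.26, -0.12, 0, -0.12], [1, 0.4, -0.18, 0, -0.18], [1, 0.54, -0.24, 0, -0.24], [1, 0.68, -0.3, 0, -0.3], [1, 0.8, -0.35, 0, -0.36], [1, 0.92, -0.4, 0, -0.4], [1, 1, -0.44, 0, -0.4]]])

```text
time: 3.3
position: [0.3713, -0.3193, 0.2226]
ee_rot: [[0.451, 0.893, 0.0], [0.893, -0.451, -0.0], [-0.0, 0.0, -1.0]]
force: [0.9, 0.3, -0.6]
gripper_width: 1.002
grip_force: 0.0
```

>>> move_arm(steps=[[[1, 0.12, -0.06, 0, -0.08], [1, 0.26, -0.12, 0, -0.16], [1, 0.4, -0.18, 0, -0.24], [1, 0.54, -0.24, 0.05, -0.32], [1, 0.68, -0.3, 0.1, -0.4], [1, 0.8, -0.35, 0.12, -0.48], [1, 0.92, -0.4, 0.15, -0.56], [1, 1, -0.44, 0.17, -0.6]]])

```text
time: 4.3
position: [0.3781, -0.1884, 0.2019]
ee_rot: [[-0.006, 1.0, 0.0], [1.0, 0.006, -0.0], [-0.0, 0.0, -1.0]]
force: [-0.9, 0.1, -0.1]
gripper_width: 1.002
grip_force: 0.0
```

```bash
python3 - <<'E'
from h import *
s=sense();p=s["position"];R=s["ee_rot"];c=np.arctan2(R[1][0],R[0][0]);print(s["time"],p,c,s["qpos"])
for w,ps in([(.43,-.05,.2),2.2],[(.41,.09,.18),2.7],[(.40,.21,.16),3.05],[(.397,.309,.1),3.05]):
  print(go(w,ps,p,c));p=w;c=ps
E
```

```text
4.3 [ 0.37811709 -0.18837319  0.20194   ] 1.5763305133921108 [ 0.82045259 -0.0871818  -0.43730295  1.96573209 -0.03873305  1.2550461
  0.40217325]
[ 1.151  0.439  0.016 -0.794]
[ 1.041  0.552  0.167 -0.637]
[ 0.503  0.868  0.167 -0.446]
[ 0.1    0.819  0.5   -0.   ]
```

>>> move_arm(steps=[[[1, 0.12, 0.08, 0, -0.1], [1, 0.26, 0.16, 0, -0.2], [1, 0.4, 0.24, 0, -0.3], [1, 0.54, 0.32, 0, -0.4], [1, 0.68, 0.4, 0, -0.5], [1, 0.8, 0.44, 0, -0.6], [1, 0.92, 0.44, 0, -0.7], [1, 1, 0.44, 0, -0.8]]])

```text
time: 5.3
position: [0.4309, -0.0679, 0.2021]
ee_rot: [[-0.595, 0.804, -0.0], [0.804, 0.595, 0.0], [0.0, 0.0, -1.0]]
force: [0.7, -0.2, -0.3]
gripper_width: 0.995
grip_force: 0.0
```

>>> move_arm(steps=[[[1, 0.12, 0.08, 0.0, -0.08], [1, 0.26, 0.18, 0.05, -0.16], [1, 0.4, 0.28, 0.1, -0.24], [1, 0.54, 0.38, 0.15, -0.32], [1, 0.68, 0.48, 0.2, -0.4], [1, 0.8, 0.56, 0.2, -0.48], [1, 0.92, 0.62, 0.2, -0.56], [1, 1, 0.65, 0.2, -0.64]]])

```text
time: 6.3
position: [0.4227, 0.0749, 0.1784]
ee_rot: [[-0.908, 0.419, 0.0], [0.419, 0.908, 0.0], [-0.0, 0.0, -1.0]]
force: [-0.1, 0.1, -0.3]
gripper_width: 0.998
grip_force: 0.0
```

```bash
python3 - <<'E'
from h import *
s=sense();p=s["position"];R=s["ee_rot"];c=np.arctan2(R[1][0],R[0][0]);print(s["time"],p,c,s["qpos"])
for w,ps in([(.40,.205,.12),3.05],[(.397,.309,.055),3.05],[(.397,.309,.0145),3.05]):
  print(go(w,ps,p,c));p=w;c=ps
E
```

```text
6.3 [0.42271051 0.07485843 0.17837369] 2.7088699194878587 [ 0.49671614 -0.0431672  -0.7468626   1.97181307 -0.03136297  1.20122984
  0.8997119 ]
[ 0.627  0.905  0.486 -0.434]
[ 0.104  0.861  0.542 -0.   ]
[ 0.     0.     0.338 -0.   ]
```

>>> move_arm(steps=[[[1, 0.08, 0.12, 0.0, -0.06], [1, 0.18, 0.26, 0.05, -0.14], [1, 0.28, 0.4, 0.1, -0.22], [1, 0.38, 0.54, 0.2, -0.3], [1, 0.48, 0.68, 0.3, -0.36], [1, 0.56, 0.8, 0.38, -0.43], [1, 0.62, 0.88, 0.45, -0.43], [1, 0.63, 0.9, 0.49, -0.43]]])

```text
time: 7.3
position: [0.3995, 0.2045, 0.1185]
ee_rot: [[-0.995, 0.097, -0.001], [0.097, 0.995, 0.0], [0.001, 0.0, -1.0]]
force: [-0.2, -1.2, -0.4]
gripper_width: 1.003
grip_force: 0.0
```

>>> move_arm(steps=[[[0.7, 0.02, 0.16, 0.05, 0], [0.6, 0.05, 0.34, 0.1, 0], [0.5, 0.08, 0.5, 0.15, 0], [0.5, 0.1, 0.66, 0.2, 0], [0.5, 0.12, 0.8, 0.3, 0], [0.5, 0.12, 0.86, 0.4, 0], [0.5, 0.12, 0.86, 0.5, 0], [0.5, 0.12, 0.86, 0.54, 0]]])

```text
time: 8.3
position: [0.3958, 0.3066, 0.0535]
ee_rot: [[-0.995, 0.1, -0.001], [0.1, 0.995, -0.001], [0.001, -0.001, -1.0]]
force: [0.3, 0.6, -0.1]
gripper_width: 0.504
grip_force: 0.0
```

```bash
python3 - <<'E'
from h import *
s=sense();p=s["position"];R=s["ee_rot"];c=np.arctan2(R[1][0],R[0][0]);print(s["time"],p,c,s["qpos"])
print(go((.395,.309,.0145),3.05))
E
```

```text
8.3 [0.3958487  0.3066348  0.05350845] 3.0413777681003773 [ 0.0355407   0.36956507 -0.89397763  1.93025685  0.34073172  1.00204902
  0.45738832]
[ 0.009  0.019  0.325 -0.011]
```

Down, grip, and lift in one go.

>>> move_arm(steps=[[[0.5, 0, 0.02, 0.12, 0], [0.5, 0, 0.02, 0.24, 0], [0.5, 0, 0.02, 0.32, 0], [0.5, 0, 0.02, 0.32, 0], [0.1, 0, 0.02, 0.32, 0], [0.1, 0, 0.02, 0.32, 0], [0.1, 0, 0.02, 0.32, 0], [0.1, 0, 0.02, 0.32, 0]]])

```text
time: 9.3
position: [0.3965, 0.3101, 0.0164]
ee_rot: [[-0.995, 0.1, 0.001], [0.1, 0.995, 0.0], [-0.001, 0.0, -1.0]]
force: [-0.2, 0.6, 2.4]
gripper_width: 0.252
grip_force: 30.0
```

>>> move_arm(steps=[[[0.1, 0, 0, -0.1, 0], [0.1, 0, 0, -0.2, 0], [0.1, 0, 0, -0.3, 0], [0.1, 0, 0, -0.45, 0], [0.1, 0, 0, -0.6, 0], [0.1, 0, 0, -0.75, 0], [0.1, 0, 0, -0.9, 0], [0.1, 0, 0, -1, 0]]])

```text
time: 10.3
position: [0.3965, 0.3102, 0.1375]
ee_rot: [[-0.995, 0.1, 0.001], [0.1, 0.995, 0.0], [-0.001, 0.0, -1.0]]
force: [0.3, 0.2, -1.7]
gripper_width: 0.249
grip_force: 30.0
```

```bash
python3 - <<'E'
from h import *
a=get_image("scene")[:,:,::-1];b=get_image("top")[:,:,::-1]
cv2.imwrite('pics/s1.png',a);cv2.imwrite('pics/t1.png',b)
o=np.hstack([cv2.resize(a[80:220,320:460],(400,400)),cv2.resize(b[130:270,150:290],(400,400))]);cv2.imwrite('pics/c1.png',o)
print(sense()["force"],sense()["ft_torque"],sense()["position"])
E
```

```text
[ 0.39292875  0.95172927 -2.54588964] [ 0.15397882  0.09591443 -0.02060613] [0.39680249 0.3104563  0.13748094]
```

View pics/c1.png

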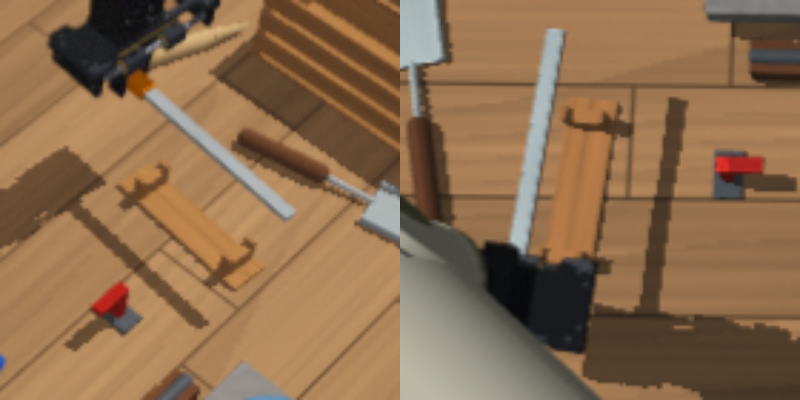

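```bash
cat >> h.py <<'E'
def tri(ps,pt):
    A=[];B=[]
    for n,p in(("scene",ps),("top",pt)):
        o=p2w(n,[p],2.)[0];q=p2w(n,[p],0.)[0];d=(q-o)/np.linalg.norm(q-o);M=np.eye(3)-np.outer(d,d);A.append(M);B.append(M@o)
    return np.linalg.solve(sum(A),sum(B))
E
python3 - <<'E'
from h import *
s=sense();t=tri((421.5,155.2),(204.3,140.5));g=s["position"]+np.array([0,0,.0187]);print(t,t-g,np.linalg.norm(t-g),np.arcsin((t-g)[2]/.255))
E
```

```text
[0.65038815 0.28516251 0.15245563] [ 0.25358566 -0.02529379 -0.00372531] 0.2548712269337639 -0.014609583542919968
```

```bash
python3 - <<'E'
from h import *
p=(.3968,.3104,.1375);c=3.0416
for w,ps in([(.4335,.2022,.045),2.93],[(.4335,.2022,.005),2.93],[(.4714,.1942,.005),2.93],[(.5020,.188,.118),2.93],[(.47,.195,.118),2.93]):
  print(go(w,ps,p,c));p=w;c=ps
E
```

```text
[-0.394 -0.867  0.771  0.142]
[ 0.     0.     0.333 -0.   ]
[-0.323  0.001 -0.    -0.   ]
[-0.26   0.003 -0.942 -0.   ]
[ 0.273  0.001 -0.    -0.   ]
```

>>> move_arm(steps=[[[0.1, -0.05, -0.1, 0.0, 0.02], [0.1, -0.1, -0.22, 0.05, 0.04], [0.1, -0.16, -0.36, 0.12, 0.06], [0.1, -0.22, -0.5, 0.22, 0.08], [0.1, -0.28, -0.64, 0.36, 0.1], [0.1, -0.34, -0.76, 0.52, 0.12], [0.1, -0.39, -0.84, 0.66, 0.14], [0.1, -0.39, -0.87, 0.77, 0.14]]])

```text
time: 11.4
position: [0.4324, 0.2006, 0.0424]
ee_rot: [[-0.978, 0.209, -0.001], [0.209, 0.978, -0.0], [0.001, -0.0, -1.0]]
force: [-0.3, 0.2, -2.7]
gripper_width: 0.251
grip_force: 30.0
```

```bash
python3 - <<'E'
from h import *
print(sense()["position"],go((.4335,.2022,.005),2.93),go((.4714,.1942,.005),2.93))
a=get_image("scene")[:,:,::-1];b=get_image("top")[:,:,::-1]
o=np.hstack([cv2.resize(a[130:290,330:490],(400,400)),cv2.resize(b[80:240,180:340],(400,400))]);cv2.imwrite('pics/c2.png',o)
E
```

```text
[0.43243794 0.20058576 0.04237683] [-0.006  0.015  0.311  0.001] [-0.329  0.016  0.311  0.001]
```

View pics/c2.png

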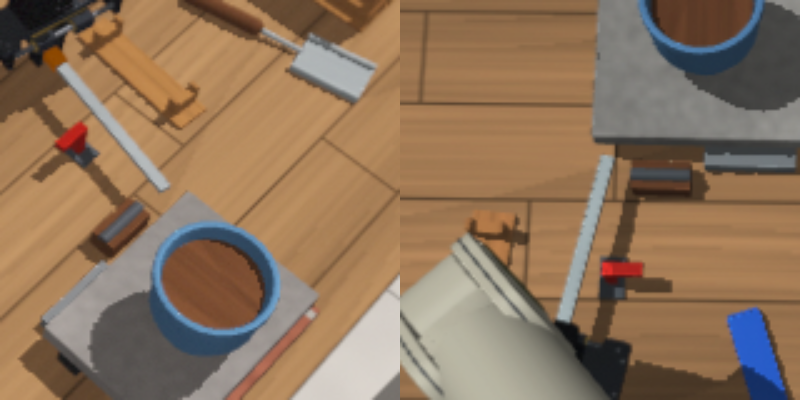

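>>> move_arm(steps=[[[0.1, 0, 0, 0.12, 0], [0.1, 0, 0, 0.24, 0], [0.1, 0, 0, 0.31, 0], [0.1, 0, 0.01, 0.31, 0], [0.1, -0.1, 0.01, 0.31, 0], [0.1, -0.2, 0.01, 0.31, 0], [0.1, -0.29, 0.01, 0.31, 0], [0.1, -0.33, 0.01, 0.31, 0]]])

```text
time: 12.5
position: [0.4724, 0.1941, 0.0066]
ee_rot: [[-0.978, 0.209, 0.0], [0.209, 0.978, 0.0], [-0.0, 0.0, -1.0]]
force: [-0.7, 0.1, -1.7]
gripper_width: 0.251
grip_force: 30.0
```

>>> move_arm(steps=[[[0.1, 0, 0, -0.1, 0], [0.1, -0.02, 0, -0.2, 0], [0.1, -0.05, 0, -0.32, 0], [0.1, -0.08, 0, -0.45, 0], [0.1, -0.13, 0, -0.6, 0], [0.1, -0.18, 0, -0.75, 0], [0.1, -0.24, 0, -0.9, 0], [0.1, -0.28, 0, -1, 0]]])

```text
time: 13.5
position: [0.5051, 0.1873, 0.128]
ee_rot: [[-0.978, 0.209, 0.001], [0.209, 0.978, 0.0], [-0.001, 0.0, -1.0]]
force: [-0.3, -0.7, -2.8]
gripper_width: 0.247
grip_force: 30.0
```

```bash
python3 - <<'E'
from h import *
print(sense()["position"],sense()["force"],sense()["ft_torque"])
a=get_image("scene")[:,:,::-1];b=get_image("top")[:,:,::-1]
cv2.imwrite('pics/s3.png',a);cv2.imwrite('pics/t3.png',b)
o=np.hstack([cv2.resize(a[130:290,330:490],(400,400)),cv2.resize(b[80:240,180:340],(400,400))]);cv2.imwrite('pics/c3.png',o)
E
```

```text
[0.50506712 0.18728892 0.12795741] [-0.2866314  -0.65961141 -2.77958044] [0.1304558  0.10347033 0.05850889]
```

View pics/c3.png

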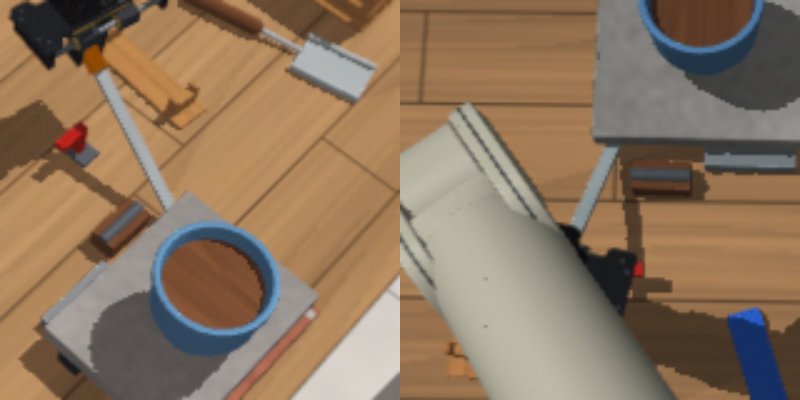

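```bash
python3 - <<'E'
from h import *
s=sense();p=s["position"];R=s["ee_rot"];c=np.arctan2(R[1][0],R[0][0])
for w,ps in([(.463,.196,.155),None],[(.468,.0892,.155),3.131],[(.4712,.0892,.1427),3.131],[(.4982,.0889,.1267),3.131]):
  print(go(w,ps,p,c));p=w;c=ps or c
E
```

```text
[ 0.36  -0.004 -0.226  0.   ]
[-0.227 -0.862 -0.    -0.254]
[-0.027  0.     0.103 -0.   ]
[-0.225 -0.     0.133 -0.   ]
```

Combined: withdraw (0.36, 0, -0.23), then sideways.

>>> move_arm(steps=[[[0.1, 0.12, 0, -0.08, 0], [0.1, 0.24, 0, -0.16, 0], [0.1, 0.34, -0.04, -0.23, 0], [0.1, 0.36, -0.2, -0.24, -0.06], [0.1, 0.3, -0.4, -0.24, -0.12], [0.1, 0.24, -0.6, -0.24, -0.2], [0.1, 0.18, -0.78, -0.23, -0.25], [0.1, 0.13, -0.87, -0.23, -0.25]]])

```text
time: 14.6
position: [0.467, 0.0873, 0.1537]
ee_rot: [[-1.0, 0.015, -0.001], [0.015, 1.0, -0.001], [0.001, -0.001, -1.0]]
force: [0.2, 0.4, -2.3]
gripper_width: 0.251
grip_force: 30.0
```

```bash
python3 - <<'E'
from h import *
a=get_image("scene")[:,:,::-1];b=get_image("top")[:,:,::-1]
s=sense();p=s["position"]
print(p,go((.4712,.0892,.1427),3.131),go((.4982,.0889,.1267),3.131))
cv2.imwrite('pics/s4.png',a);cv2.imwrite('pics/t4.png',b)
o=np.hstack([cv2.resize(a[150:270,330:450],(400,400)),cv2.resize(b[80:200,230:350],(400,400))]);cv2.imwrite('pics/c4.png',o)
E
```

```text
[0.46747974 0.0875492  0.15387927] [-0.031  0.014  0.093 -0.007] [-0.256  0.015  0.226 -0.007]
```

View pics/c4.png

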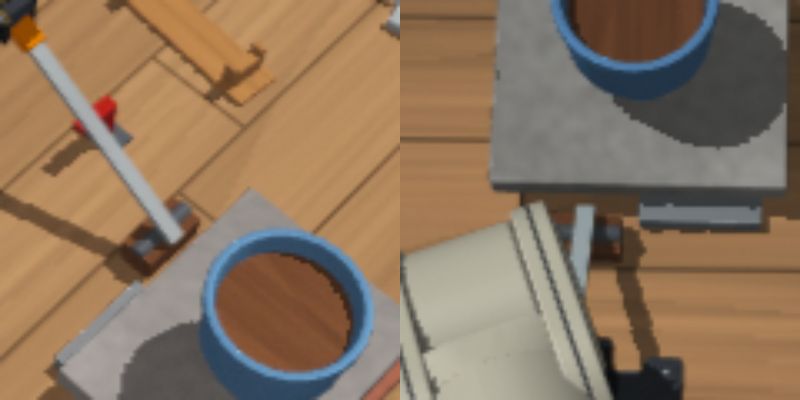

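```bash
python3 - <<'E'
from h import *
s=sense();p=np.array(s["position"])+[0,0,.0176]
t=tri((381.6,221.4),(285.5,141.8));print(t,t-p,np.linalg.norm(t-p))
for n in("scene","top"):print(w2p(n,p+[.219,-.003,-.1304]))
print(t[0]-.7017,t[1]-.0368)
E
```

```text
[0.68518937 0.08011878 0.04605665] [ 0.21770963 -0.00743042 -0.12542262] 0.2513633374875106
[[383.0796704  221.40973341]]
[[284.5077344  142.18871833]]
-0.016510631752863714 0.04331878338314356
```

>>> move_arm(steps=[[[0.1, -0.01, 0.02, 0.06, 0], [0.1, -0.01, 0.02, 0.11, 0], [0.1, -0.01, 0.02, 0.15, 0], [0.1, -0.01, 0.02, 0.15, 0], [0.1, -0.06, 0.02, 0.175, 0], [0.1, -0.1, 0.02, 0.2, 0], [0.1, -0.14, 0.02, 0.22, 0], [0.1, -0.16, 0.02, 0.23, 0]]])

```text
time: 15.7
position: [0.4868, 0.0907, 0.1263]
ee_rot: [[-1.0, 0.014, -0.0], [0.014, 1.0, 0.0], [0.0, 0.0, -1.0]]
force: [-1.4, -0.3, 0.5]
gripper_width: 0.247
grip_force: 30.0
```

```bash
python3 - <<'E'
from h import *
a=get_image("scene")[:,:,::-1];b=get_image("top")[:,:,::-1]
s=sense();p=s["position"]
print(p,s["force"],s["ft_torque"])
cv2.imwrite('pics/s5.png',a);cv2.imwrite('pics/t5.png',b)
o=np.hstack([cv2.resize(a[180:260,340:420],(400,400),interpolation=2),cv2.resize(b[110:190,245:325],(400,400),interpolation=2)]);cv2.imwrite('pics/c5.png',o)
E
```

```text
[0.48684659 0.09067523 0.1263938 ] [ 1.80845557  0.3838238  -0.8023523 ] [ 0.01812542 -0.78182384 -0.0067929 ]
```

View pics/c5.png

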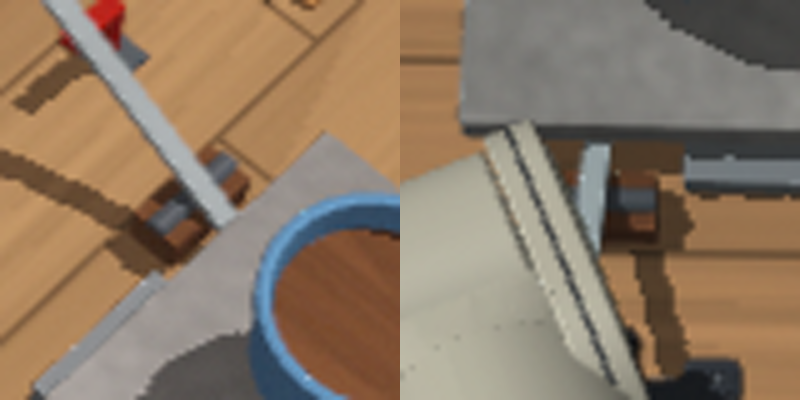

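>>> move_arm(steps=[[[0.1, -0.02, 0, 0.01, 0], [0.1, -0.04, 0, 0.02, 0], [0.1, -0.06, 0, 0.03, 0], [0.1, -0.08, 0, 0.045, 0], [0.1, -0.1, 0, 0.06, 0], [0.1, -0.12, 0, 0.07, 0], [0.1, -0.12, 0, 0.08, 0], [0.1, -0.12, 0, 0.1, 0]]])

```text
time: 16.8
position: [0.501, 0.0906, 0.1145]
ee_rot: [[-1.0, 0.013, 0.0], [0.013, 1.0, -0.0], [-0.0, -0.0, -1.0]]
force: [0.1, 0.6, 0.5]
gripper_width: 0.25
grip_force: 30.0
```

```bash
python3 - <<'E'
from h import *
s=sense();p=s["position"]
print(p,s["force"],s["ft_torque"])
E
```

```text
[0.50096019 0.09059015 0.11451817] [0.12270979 0.5533837  0.48151936] [ 0.13147596 -0.40355443  0.01319842]
```

>>> move_arm(steps=[[[0.1, 0.03, 0, 0.04, 0], [0.1, 0.06, 0, 0.09, 0], [0.1, 0.09, 0, 0.13, 0], [0.1, 0.115, 0, 0.17, 0], [0.1, 0.15, 0, 0.24, 0], [0.1, 0.18, 0, 0.3, 0], [0.1, 0.21, 0, 0.36, 0], [0.1, 0.25, 0, 0.45, 0]]])

```text
time: 17.8
position: [0.4773, 0.091, 0.0629]
ee_rot: [[-1.0, 0.015, 0.014], [0.015, 1.0, 0.002], [-0.014, 0.002, -1.0]]
force: [26.4, -1.0, -1.7]
gripper_width: 0.25
grip_force: 30.0
```

```bash
python3 - <<'E'
from h import *
s=sense();p=s["position"]
print(p,s["force"],s["ft_torque"],go((.4622,.0905,.0218),None))
E
```

```text
[0.47730732 0.09104549 0.06291146] [26.3747522  -0.96154546 -1.73646018] [-0.10690388 -6.09137178 -0.00798733] [ 0.126 -0.006  0.343  0.   ]
```

>>> move_arm(steps=[[[0.1, -0.05, 0, 0.03, 0], [0.1, -0.045, 0, 0.07, 0], [0.1, -0.035, 0, 0.11, 0], [0.1, -0.03, 0, 0.15, 0], [0.1, -0.02, 0, 0.2, 0], [0.1, -0.015, 0, 0.25, 0], [0.1, -0.01, 0, 0.3, 0], [0.1, -0.01, 0, 0.325, 0]]])

```text
time: 18.8
position: [0.4726, 0.0912, 0.022]
ee_rot: [[-1.0, 0.013, 0.001], [0.013, 1.0, -0.0], [-0.001, -0.0, -1.0]]
force: [-0.2, 0.1, 11.6]
gripper_width: 0.245
grip_force: 30.0
```

```bash
python3 - <<'E'
from h import *
a=get_image("scene")[:,:,::-1];b=get_image("top")[:,:,::-1]
s=sense();p=s["position"]
print(p,s["force"],s["ft_torque"])
cv2.imwrite('pics/s6.png',a);cv2.imwrite('pics/t6.png',b)
o=np.hstack([cv2.resize(a[140:260,320:440],(400,400),interpolation=2),cv2.resize(b[80:240,220:380],(400,400),interpolation=2)]);cv2.imwrite('pics/c6.png',o)
E
```

```text
[0.47251509 0.09115557 0.02197724] [ 0.32057127 -1.08265655 10.96774492] [ 0.03626223 -0.3538997  -0.04945809]
```

View pics/c6.png

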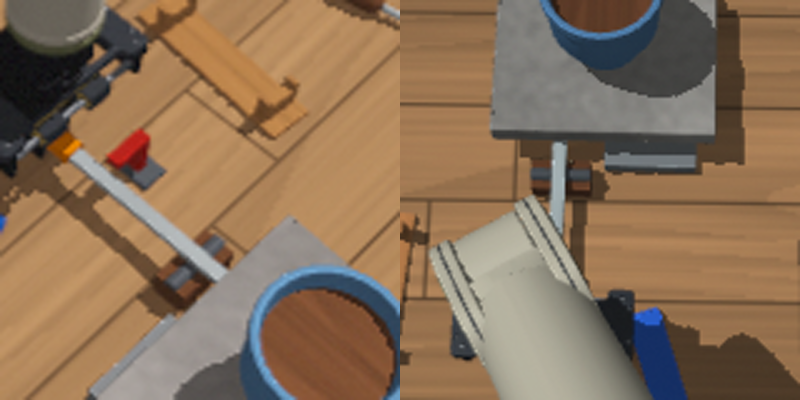

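>>> move_arm(steps=[[[0.1, 0, 0.03, 0.01, 0.02], [0.1, 0, 0.07, 0.01, 0.05], [0.1, -0.005, 0.11, 0.01, 0.08], [0.1, -0.01, 0.15, 0.01, 0.11], [0.1, -0.015, 0.19, 0.01, 0.14], [0.1, -0.02, 0.22, 0.01, 0.17], [0.1, -0.02, 0.245, 0.01, 0.19], [0.1, -0.02, 0.245, 0.01, 0.19]]])

```text
time: 19.9
position: [0.4747, 0.1205, 0.0207]
ee_rot: [[-0.987, 0.161, 0.0], [0.161, 0.987, -0.001], [-0.0, -0.001, -1.0]]
force: [-1.0, -0.5, 9.2]
gripper_width: 0.249
grip_force: 30.2
```

```bash
python3 - <<'E'
from h import *
a=get_image("scene")[:,:,::-1];b=get_image("top")[:,:,::-1]
s=sense();p=s["position"]
print(p,s["force"],s["ft_torque"],s["ee_rot"][:2])
cv2.imwrite('pics/s7.png',a);cv2.imwrite('pics/t7.png',b)
n="top"
o=np.array([.7017,.0368])
def W(x,y,z): return np.array([.7017+x+.0105*y,.0368+y-.0105*x,z])
# red/steel overlap along the arm in both images: sample colours along arm top & bar next to it
for n,im in(("scene",a),("top",b)):
  for y in(.060,.066,.072,.078,.084,.09,.096):
    u=w2p(n,W(-.155,y,.057))[0].round().astype(int);print(n,y,u,im[u[1],u[0]])
# slab height: fit slab top edge
E
```

```text
[0.47472906 0.12045329 0.02069085] [-1.78524656 -1.05316025  8.83374779] [-0.12835608 -0.07875726  0.58716212] [[-9.87044610e-01  1.60445946e-01  1.88684183e-04]
 [ 1.60445789e-01  9.87044428e-01 -6.67703346e-04]]
scene 0.06 [353 189] [65 65 99]
scene 0.066 [354 187] [ 27  36 187]
scene 0.072 [355 186] [ 31  38 186]
scene 0.078 [357 185] [ 27  35 186]
scene 0.084 [358 184] [ 27  33 186]
scene 0.09 [359 183] [ 27  35 185]
scene 0.096 [360 182] [ 28  35 185]
top 0.06 [278 187] [ 77 103 129]
top 0.066 [276 187] [152 168 171]
top 0.072 [273 187] [161 178 181]
top 0.078 [271 187] [109 115 114]
top 0.084 [269 187] [164 182 185]
top 0.09 [267 187] [172 189 192]
top 0.096 [265 187] [128 142 144]
```

>>> move_arm(steps=[[[0.1, 0, 0, -0.015, 0], [0.1, 0, 0, -0.03, 0], [0.1, 0, 0, -0.045, 0], [0.1, 0, 0, -0.055, 0], [0.3, 0, 0, -0.055, 0], [0.45, 0, 0, -0.055, 0], [0.5, 0, 0, -0.055, 0], [0.6, 0, 0, -0.055, 0]]])

```text
time: 21.0
position: [0.4748, 0.1202, 0.0269]
ee_rot: [[-0.987, 0.162, -0.0], [0.162, 0.987, -0.0], [0.0, -0.0, -1.0]]
force: [0.6, -0.2, 0.5]
gripper_width: 0.531
grip_force: 0.0
```

```bash
python3 - <<'E'
from h import *
a=get_image("scene")[:,:,::-1];cv2.imwrite('pics/s8.png',a)
s=sense();p=s["position"];R=s["ee_rot"];c=np.arctan2(R[1][0],R[0][0])
print(p,s["force"],s["gripper_width"],c,s["qpos"])
# slab front-edge height via scene: fit z of slab top front edge
f=cv2.GaussianBlur(a.astype(float),(0,0),1.0);G=sum(cv2.Sobel(f[:,:,i],-1,1,0)**2+cv2.Sobel(f[:,:,i],-1,0,1)**2 for i in range(3))**.5
for im,nm in((cv2.imread('pics/s0.png'),'start'),(a,'now')):
  f=cv2.GaussianBlur(im.astype(float),(0,0),1.0);G=sum(cv2.Sobel(f[:,:,i],-1,1,0)**2+cv2.Sobel(f[:,:,i],-1,0,1)**2 for i in range(3))**.5
  r=[]
  for z in np.arange(40,90,1.):
    P=np.array([[.7017+.0105*y,.0368+y,z/1000] for y in np.linspace(-.12,.02,60)]);u=w2p("scene",P);r.append(map_coordinates(G,[u[:,1],u[:,0]],order=1).mean())
  i=np.argsort(r)[::-1][:4];print(nm,i+40,np.array(r)[i].round())
E
```

```text
[0.4747827  0.12019931 0.02687714] [ 0.45098293  0.22775112 -0.39148611] 0.5569039330172916 2.9789661552913103 [ 0.33136209  0.34835718 -0.75321698  1.98108763  0.29713562  0.92343429
  0.83448186]
start [82 83 79 81] [149. 148. 148. 148.]
now [66 89 65 67] [168. 167. 167. 167.]
```

>>> move_arm(steps=[[[0.7, 0, 0, -0.1, 0], [0.8, 0, 0, -0.25, 0], [0.9, 0, 0, -0.4, 0], [1, 0, -0.1, -0.55, 0], [1, 0, -0.3, -0.7, 0.1], [1, 0, -0.5, -0.8, 0.2], [1, 0, -0.75, -0.9, 0.3], [1, 0, -1, -0.95, 0.4]]])

```text
time: 22.05
position: [0.4558, 0.0011, 0.1429]
ee_rot: [[-0.888, 0.461, 0.002], [0.461, 0.888, -0.0], [-0.002, 0.001, -1.0]]
force: [0.4, -0.6, 0.0]
gripper_width: 0.996
grip_force: 0.0
```

```bash
python3 - <<'E'
from h import *
np.set_printoptions(precision=3,suppress=True,linewidth=200)
for n,f in(("top",'pics/t0.png'),("scene",'pics/s0.png')):
  im=cv2.imread(f)[:,:,::-1].astype(float)
  c,q=np.cos(-.13),np.sin(-.13)
  for z in(.015,):
   for xs in(np.arange(-86,-40,3),np.arange(40,88,3)):
    r=[]
    for x in xs:
      P=np.array([[.4805+c*x/1000-q*y/1000,-.349+q*x/1000+c*y/1000,z] for y in np.linspace(-13,13,14)]);u=w2p(n,P)
      r.append(np.mean([map_coordinates(im[:,:,k],[u[:,1],u[:,0]],order=1).mean() for k in range(3)]))
    print(n,dict(zip(xs.tolist(),np.round(r).astype(int).tolist())))
s=sense();p=s["position"];R=s["ee_rot"];c=np.arctan2(R[1][0],R[0][0]);print(p,c,s["qpos"])
a=get_image("scene");cv2.imwrite('pics/s9.png',a[:,:,::-1]);b=get_image("top");cv2.imwrite('pics/t9.png',b[:,:,::-1])
# slab top-edge in top image: brightness edge rows at some columns, start vs now
b0=cv2.imread('pics/t0.png').mean(2);b1=b.mean(2)
for col in(262,330,342): print(col,b0[128:142,col].round().astype(int),b1[128:142,col].round().astype(int))
E
```

```text
top {-86: 120, -83: 102, -80: 88, -77: 103, -74: 99, -71: 108, -68: 165, -65: 166, -62: 165, -59: 165, -56: 165, -53: 166, -50: 166, -47: 166, -44: 165, -41: 165}
top {40: 165, 43: 165, 46: 166, 49: 165, 52: 165, 55: 165, 58: 166, 61: 167, 64: 167, 67: 142, 70: 125, 73: 117, 76: 115, 79: 116, 82: 120, 85: 121}
scene {-86: 130, -83: 133, -80: 133, -77: 120, -74: 111, -71: 149, -68: 168, -65: 168, -62: 168, -59: 168, -56: 169, -53: 169, -50: 169, -47: 169, -44: 168, -41: 169}
scene {40: 169, 43: 169, 46: 169, 49: 169, 52: 169, 55: 169, 58: 170, 61: 167, 64: 150, 67: 139, 70: 110, 73: 111, 76: 130, 79: 130, 82: 128, 85: 129}
[0.456 0.001 0.143] 2.662728112885754 [ 0.583  0.068 -0.699  1.962  0.049  1.126  0.956]
262 [124 124 124 124 126 131 111  61  55  70 121 124 125 125] [124 124 125 130  89  59  55  55 122 124 124 124 125 126]
330 [136 134 133 133 134 137 140 134  75  61  60  58  58  58] [133 134 135 138 140 127  71  62  60  59  59  58  58  59]
342 [140 143 145 145 145 143 141 140  93  65  60  62  62  62] [146 146 145 143 141 133  75  64  62  61  63  63  62  62]
```

```bash
python3 - <<'E'
from h import *
s=sense();p=s["position"];R=s["ee_rot"];c=np.arctan2(R[1][0],R[0][0])
for w,ps in([(.475,-.145,.143),2.8],[(.45,-.265,.11),3.01],[(.431,-.3425,.03),3.01],[(.431,-.3425,.003),3.01]):
  print(go(w,ps,p,c));p=w;c=ps
E
```

```text
[-0.699 -0.987 -0.003 -0.18 ]
[-0.139 -1.012  0.275 -0.267]
[ 0.072 -0.661  0.667 -0.   ]
[ 0.     0.     0.225 -0.   ]
```

>>> move_arm(steps=[[[1, -0.08, -0.12, 0, -0.02], [1, -0.18, -0.26, 0, -0.04], [1, -0.28, -0.4, 0, -0.06], [1, -0.38, -0.54, 0, -0.08], [1, -0.48, -0.68, 0, -0.1], [1, -0.56, -0.8, 0, -0.12], [1, -0.63, -0.9, 0, -0.15], [1, -0.7, -0.98, 0, -0.18]]])

```text
time: 23.15
position: [0.4766, -0.1409, 0.1418]
ee_rot: [[-0.945, 0.327, 0.001], [0.327, 0.945, 0.0], [-0.001, 0.0, -1.0]]
force: [-0.1, 0.1, -0.1]
gripper_width: 1.001
grip_force: 0.0
```

>>> move_arm(steps=[[[1, -0.02, -0.12, 0, -0.03], [1, -0.04, -0.26, 0.03, -0.06], [1, -0.06, -0.4, 0.06, -0.1], [1, -0.08, -0.54, 0.1, -0.14], [1, -0.1, -0.68, 0.15, -0.18], [1, -0.12, -0.8, 0.2, -0.22], [1, -0.14, -0.92, 0.25, -0.25], [1, -0.14, -1, 0.28, -0.27]]])

```text
time: 24.15
position: [0.4529, -0.26, 0.1078]
ee_rot: [[-0.993, 0.121, 0.001], [0.121, 0.993, 0.0], [-0.001, 0.0, -1.0]]
force: [-0.5, 0.1, 0.3]
gripper_width: 1.002
grip_force: 0.0
```

```bash
python3 - <<'E'
from h import *
s=sense();print(s["position"],s["qpos"],go((.431,-.3425,.003),3.01))
E
```

```text
[ 0.45288062 -0.26001152  0.10777389] [ 0.88402557  0.24666034 -0.50447862  1.84802042  0.13380956  1.07975953
  1.77816924] [ 0.098 -0.704  0.873  0.013]
```

>>> move_arm(steps=[[[1, 0.02, -0.14, 0.05, 0], [1, 0.04, -0.3, 0.1, 0], [1, 0.06, -0.45, 0.2, 0], [1, 0.08, -0.6, 0.32, 0], [1, 0.1, -0.69, 0.46, 0], [0.9, 0.1, -0.7, 0.6, 0], [0.8, 0.1, -0.7, 0.75, 0], [0.75, 0.1, -0.7, 0.86, 0]]])

```text
time: 25.15
position: [0.4303, -0.341, 0.0027]
ee_rot: [[-0.993, 0.122, -0.001], [0.122, 0.993, 0.001], [0.001, 0.001, -1.0]]
force: [0.3, 0.3, -0.4]
gripper_width: 0.785
grip_force: 0.0
```

>>> move_arm(steps=[[[0.7, 0, 0, 0, 0], [0.6, 0, 0, 0, 0], [0.3, 0, 0, 0, 0], [0.3, 0, 0, 0, 0], [0.3, 0, 0, 0, 0], [0.3, 0, 0, -0.1, 0], [0.3, 0, 0, -0.3, 0], [0.3, 0, 0, -0.5, 0]]])

```text
time: 26.15
position: [0.4302, -0.3418, 0.0654]
ee_rot: [[-0.992, 0.123, 0.0], [0.123, 0.992, 0.0], [-0.0, 0.0, -1.0]]
force: [-0.4, -0.1, -0.9]
gripper_width: 0.454
grip_force: 29.9
```

```bash
python3 - <<'E'
from h import *
s=sense();p=s["position"];R=s["ee_rot"];c=np.arctan2(R[1][0],R[0][0]);print(p,c,s["gripper_width"])
a=get_image("scene")[:,:,::-1];b=get_image("top")[:,:,::-1]
cv2.imwrite('pics/s10.png',a);cv2.imwrite('pics/t10.png',b)
b_=c-np.pi;p=np.array(p)
for n,im in(("top",b),("scene",a)):
  z0=p[2]-.005
  print(n,*fit(n,im,SHIM[:2]+[((63,-20,15),(63,20,15))],[p[0]+.05*np.cos(b_),p[1]+.05*np.sin(b_),b_],z0=z0))
print(p[0]+.05*np.cos(b_),p[1]+.05*np.sin(b_),b_)
E
```

```text
[ 0.43022579 -0.34179389  0.0653995 ] 3.0183983857763255 0.45433002318818977
top [ 0.48548016 -0.34823671 -0.19739604] 165.1200044551708
scene [ 0.48291712 -0.34929021 -0.15518406] 224.171853797848
0.47984684604638195 -0.34793803916138216 -0.12319426781346765
```

>>> move_arm(steps=[[[0.3, -0.05, 0.12, 0, 0], [0.3, -0.11, 0.26, 0, 0], [0.3, -0.17, 0.4, 0, 0], [0.3, -0.23, 0.54, 0, 0], [0.3, -0.29, 0.68, 0, 0], [0.3, -0.34, 0.8, 0, -0.02], [0.3, -0.39, 0.92, 0, -0.04], [0.3, -0.4, 1, 0, -0.05]]])

```text
time: 27.25
position: [0.4932, -0.2277, 0.0642]
ee_rot: [[-0.997, 0.082, 0.0], [0.082, 0.997, 0.0], [-0.0, 0.0, -1.0]]
force: [-0.6, -0.1, 0.5]
gripper_width: 0.459
grip_force: 29.9
```

>>> move_arm(steps=[[[0.3, -0.05, 0.12, 0, 0], [0.3, -0.11, 0.26, 0, -0.01], [0.3, -0.17, 0.4, 0, -0.02], [0.3, -0.23, 0.54, 0, -0.03], [0.3, -0.29, 0.68, 0, -0.05], [0.3, -0.34, 0.8, 0, -0.07], [0.3, -0.39, 0.92, 0, -0.09], [0.3, -0.4, 1, 0, -0.09]]])

```text
time: 28.25
position: [0.551, -0.1122, 0.0641]
ee_rot: [[-1.0, 0.012, 0.0], [0.012, 1.0, 0.0], [-0.0, 0.0, -1.0]]
force: [0.3, -0.2, 0.6]
gripper_width: 0.457
grip_force: 29.9
```

```bash
python3 - <<'E'
from h import *
s=sense();print(s["time"],s["position"],s["ee_rot"][0],s["qpos"],go((.5711,-.0168,.034),3.131))
E
```

```text
28.25 [ 0.55102818 -0.11215969  0.06414667] [-9.99921987e-01  1.24896435e-02  1.68937342e-04] [ 0.59581858  0.39941552 -0.56872668  1.7793247   0.24597644  1.03392798
  1.49426267] [-0.157  0.797  0.251 -0.002]
```

>>> move_arm(steps=[[[0.3, -0.02, 0.12, 0, 0], [0.3, -0.04, 0.28, 0, 0], [0.3, -0.07, 0.44, 0.03, 0], [0.3, -0.1, 0.6, 0.08, 0], [0.3, -0.13, 0.72, 0.14, 0], [0.3, -0.15, 0.79, 0.2, 0], [0.3, -0.15, 0.79, 0.25, 0], [0.3, -0.15, 0.79, 0.26, 0]]])

```text
time: 29.25
position: [0.5694, -0.0195, 0.0323]
ee_rot: [[-1.0, 0.014, -0.001], [0.014, 1.0, -0.0], [0.001, -0.0, -1.0]]
force: [0.0, 0.6, -0.1]
gripper_width: 0.453
grip_force: 29.9
```

```bash
python3 - <<'E'
from h import *
a=get_image("scene")[:,:,::-1];b=get_image("top")[:,:,::-1]
cv2.imwrite('pics/s11.png',a);cv2.imwrite('pics/t11.png',b)
s=sense();p=np.array(s["position"]);R=s["ee_rot"];c=np.arctan2(R[1][0],R[0][0])-np.pi;z0=p[2]-.0027
print(p,c,go((.5711,-.0168,.0232),3.131))
P=[p[0]+.05*np.cos(c),p[1]+.05*np.sin(c),c]
print(P)
SEG=SHIM[:2]+[((64,-20,15),(64,20,15))]
for n,im in(("top",b),("scene",a)):
  print(n,*fit(n,im,SEG,P,z0=z0))
E
```

```text
[ 0.56973647 -0.01946801  0.03281333] -0.014418557651546315 [-0.011  0.022  0.08  -0.005]
[np.float64(0.619731271920922), np.float64(-0.020188908765494604), np.float64(-0.014418557651546315)]
top [ 0.54988463  0.08207547 -0.18463311] 174.52914869088485
scene [ 0.62183321 -0.02288897 -0.04420684] 209.18974284959896
```

>>> move_arm(steps=[[[0.3, 0, 0.02, 0.04, 0], [0.3, 0, 0.02, 0.08, 0], [0.3, -0.05, 0.02, 0.08, 0], [0.3, -0.13, 0.02, 0.08, 0], [0.3, -0.21, 0.02, 0.08, 0], [0.3, -0.29, 0.02, 0.08, 0], [0.3, -0.36, 0.02, 0.08, 0], [0.3, -0.4, 0.02, 0.08, 0]]])

```text
time: 30.35
position: [0.6184, -0.0167, 0.0234]
ee_rot: [[-1.0, 0.013, -0.0], [0.013, 1.0, 0.0], [0.0, 0.0, -1.0]]
force: [-2.9, 0.3, 4.0]
gripper_width: 0.456
grip_force: 29.9
```

```bash
python3 - <<'E'
from h import *
import time
for i in range(3):
  get_image("top"); s=sense();print(s["time"],s["position"],s["force"],s["ft_torque"])
E
```

```text
30.4 [ 0.61870367 -0.01675524  0.02345552] [-0.1604395  -0.31903511  2.96563349] [ 0.02124918 -0.42655361  0.06291074]
30.45 [ 0.61869204 -0.01678346  0.02354821] [ 1.39401178 -0.41800215  2.92156182] [ 0.09573096 -0.50331617 -0.0092028 ]
30.5 [ 0.61869193 -0.01677576  0.02361907] [2.02273528 0.20032514 2.25930965] [ 0.04632899 -0.70338831  0.02414549]
```

>>> move_arm(steps=[[[0.3, 0, 0, -0.006, 0], [0.3, -0.01, 0, -0.006, 0], [0.3, -0.02, 0, -0.006, 0], [0.3, -0.03, 0, -0.006, 0], [0.3, -0.04, 0, -0.006, 0], [0.3, -0.05, 0, -0.006, 0], [0.3, -0.06, 0, -0.006, 0], [0.3, -0.06, 0, -0.006, 0]]])

```text
time: 31.5
position: [0.6253, -0.017, 0.0241]
ee_rot: [[-1.0, 0.013, 0.0], [0.013, 1.0, -0.0], [-0.0, -0.0, -1.0]]
force: [-0.6, -0.4, 1.7]
gripper_width: 0.456
grip_force: 29.9
```

```bash
cat > f.py <<'E'
from h import *
F=[]
for i in range(3):
  get_image("top"); s=sense();F.append(s["force"])
print(s["time"],s["position"],np.mean(F,0),s["ft_torque"][1],'nose',s["position"][0]+.12-.7017+.0006)
E
python3 f.py
```

```text
31.65 [ 0.62526437 -0.01698309  0.02415805] [-0.67823335  0.281272    2.03498286] -0.13330407711171735 nose 0.044164373971671236
```

>>> move_arm(steps=[[[0.3, -0.005, 0, -0.003, 0], [0.3, -0.01, 0, -0.003, 0], [0.3, -0.015, 0, -0.003, 0], [0.3, -0.02, 0, -0.003, 0], [0.3, -0.025, 0, -0.003, 0], [0.3, -0.03, 0, -0.003, 0], [0.3, -0.035, 0, -0.003, 0], [0.3, -0.035, 0, -0.003, 0]]])

```text
time: 32.65
position: [0.6282, -0.017, 0.0242]
ee_rot: [[-1.0, 0.013, -0.002], [0.013, 1.0, -0.0], [0.002, -0.0, -1.0]]
force: [-6.2, -0.4, 5.0]
gripper_width: 0.452
grip_force: 29.9
```

```bash
python3 f.py
```

```text
32.8 [ 0.6282453  -0.01702937  0.02422824] [-6.18726564 -0.05564398  4.35610775] 1.2270972195606882 nose 0.047145304837796734
```

>>> move_arm(steps=[[[0.3, -0.003, 0, -0.003, 0], [0.3, -0.006, 0, -0.003, 0], [0.3, -0.009, 0, -0.003, 0], [0.3, -0.012, 0, -0.003, 0], [0.3, -0.015, 0, -0.003, 0], [0.3, -0.018, 0, -0.003, 0], [0.3, -0.018, 0, -0.003, 0], [0.3, -0.018, 0, -0.003, 0]]])

```text
time: 33.8
position: [0.6313, -0.0171, 0.0247]
ee_rot: [[-1.0, 0.013, -0.0], [0.013, 1.0, -0.0], [0.0, -0.0, -1.0]]
force: [-4.7, -0.1, -0.2]
gripper_width: 0.457
grip_force: 29.9
```

```bash
python3 f.py
```

```text
33.95 [ 0.63136119 -0.01706222  0.02476197] [-4.19491572 -0.02721291 -0.41813304] 0.8664509502850724 nose 0.050261189261554054
```

>>> move_arm(steps=[[[0.3, -0.003, 0, 0, 0], [0.3, -0.007, 0, 0, 0], [0.3, -0.007, 0, 0.008, 0], [0.3, -0.007, 0, 0.008, 0], [0.55, -0.007, 0, 0.008, 0], [0.6, -0.007, 0, 0.008, 0], [0.65, -0.007, 0, 0.008, 0], [0.7, -0.007, 0, 0.008, 0]]])

```text
time: 34.95
position: [0.6325, -0.017, 0.0239]
ee_rot: [[-1.0, 0.013, 0.001], [0.013, 1.0, -0.0], [-0.001, 0.0, -1.0]]
force: [-0.9, 0.2, -0.7]
gripper_width: 0.671
grip_force: 0.0
```

>>> move_arm(steps=[[[0.8, 0, 0, -0.05, 0], [0.8, 0, 0, -0.15, 0], [0.8, 0, 0, -0.3, 0], [0.8, 0.1, 0, -0.45, 0], [0.8, 0.25, 0.1, -0.6, 0], [0.8, 0.4, 0.25, -0.7, 0.05], [0.8, 0.55, 0.4, -0.75, 0.1], [0.8, 0.65, 0.5, -0.75, 0.15]]])

```text
time: 35.95
position: [0.555, 0.0451, 0.1159]
ee_rot: [[-0.991, 0.131, 0.003], [0.131, 0.991, -0.0], [-0.003, 0.0, -1.0]]
force: [-0.1, -0.6, 0.1]
gripper_width: 0.795
grip_force: 0.0
```

```bash
python3 - <<'E'
from h import *
a=get_image("scene")[:,:,::-1];b=get_image("top")[:,:,::-1]
cv2.imwrite('pics/s12.png',a);cv2.imwrite('pics/t12.png',b)
s=sense();p=np.array(s["position"]);print(s["time"],p,s["force"],s["ee_rot"][0])
P=[.632+.05,-.0175,-.0105]
SEG=[((-70,-20,15),(-12,-20,15)),((-70,20,15),(-12,20,15)),((-70,-20,15),(-70,20,15))]
for n,im in(("top",b),("scene",a)):
  print(n,'shim',*fit(n,im,SEG,P,z0=.02))
  for o in("shim","bar","bar_grip"):
    for d in look_for(n,o)[:4]: print(n,o,round(d["confidence"],2),tow(n,d["centre"]))
# bar: held pose from handle
BS=[((-70,-8,8),(120,-8,8)),((-70,8,8),(120,8,8)),((-150,-11,13),(-70,-11,13)),((-150,11,13),(-70,11,13)),((-150,-11,13),(-150,11,13))]
g=np.array([.4748,.1202]);y=-.162
B=[g[0]+.105*np.cos(y),g[1]+.105*np.sin(y),y]
for n,im in(("top",b),("scene",a)): print(n,'bar',B,*fit(n,im,BS,B,z0=.037))
E
```

```text
36.05 [0.55460981 0.04567733 0.11541915] [ 0.21392261 -0.75728094  0.41969596] [-0.99169322  0.12861597  0.00158043]
top shim [ 0.70761852 -0.0158078   0.07914577] 278.97335801893973
top shim 0.92 [ 0.34311819 -0.20739945  0.01500307]
top shim 0.52 [ 0.67903801 -0.02255564  0.03651873]
top bar 0.66 [0.47665193 0.12035137 0.05010286]
top bar 0.52 [0.52334321 0.29573457 0.00782913]
top bar 0.29 [ 0.30645182 -0.41243395  0.05245385]
top bar_grip 0.57 [0.47834778 0.11695794 0.0554814 ]
top bar_grip 0.34 [0.80976256 0.00614055 0.06730561]
scene shim [ 0.68988888 -0.01899546  0.04759557] 197.43753486141142
scene shim 0.93 [ 0.34612603 -0.20324836  0.0146142 ]
scene shim 0.79 [ 0.44449577 -0.0348784   0.0114961 ]
scene shim 0.66 [ 0.65020559 -0.02253094  0.03258686]
scene bar 0.8 [0.61623492 0.10243616 0.04354208]
scene bar_grip 0.69 [0.61313508 0.09753819 0.03769479]
top bar [np.float64(0.578425200635696), np.float64(0.10326430417101932), -0.162] [0.56641241 0.13844692 0.31667574] 218.10881163520943
scene bar [np.float64(0.578425200635696), np.float64(0.10326430417101932), -0.162] [ 0.57123356  0.10233571 -0.09982022] 173.70378207183705
```

```bash
python3 - <<'E'
from h import *
print(go((.4748,.1202,.0262),2.979))
E
```

```text
[0.751 0.547 0.73  0.039]
```

>>> move_arm(steps=[[[0.8, 0.2, 0.15, 0, 0.01], [0.8, 0.4, 0.3, 0, 0.02], [0.7, 0.58, 0.43, 0.05, 0.03], [0.65, 0.7, 0.52, 0.15, 0.04], [0.65, 0.75, 0.55, 0.3, 0.04], [0.65, 0.75, 0.55, 0.45, 0.04], [0.65, 0.75, 0.55, 0.6, 0.04], [0.65, 0.75, 0.55, 0.73, 0.04]]])

```text
time: 37.35
position: [0.4746, 0.1207, 0.0249]
ee_rot: [[-0.987, 0.163, -0.001], [0.163, 0.987, -0.0], [0.001, -0.0, -1.0]]
force: [0.7, 1.2, -0.7]
gripper_width: 0.649
grip_force: 0.0
```

>>> move_arm(steps=[[[0.6, 0, 0, 0, 0], [0.1, 0, 0, 0, 0], [0.1, 0, 0, 0, 0], [0.1, 0, 0, 0, 0], [0.1, 0, 0, 0, 0], [0.1, 0, 0, 0.015, 0], [0.1, 0, 0, 0.03, 0], [0.1, 0, 0, 0.045, 0]]])

```text
time: 38.35
position: [0.4747, 0.1213, 0.0215]
ee_rot: [[-0.987, 0.161, 0.001], [0.161, 0.987, -0.0], [-0.001, -0.0, -1.0]]
force: [-4.3, -1.5, 11.1]
gripper_width: 0.246
grip_force: 30.0
```

```bash
python3 - <<'E'
from h import *
s=sense();print(s["time"],s["position"],s["force"],s["ft_torque"],s["gripper_width"],go((.4725,.0912,.0215),3.129))
E
```

```text
38.35 [0.47471531 0.12127213 0.02146513] [-4.25710824 -1.51214921 11.0586931 ] [-0.30070548  0.47962636  0.23722257] 0.24637249089341812 [-0.022 -0.25  -0.    -0.19 ]
```

>>> move_arm(steps=[[[0.1, 0, -0.03, 0.005, -0.02], [0.1, 0, -0.07, 0.005, -0.05], [0.1, -0.005, -0.11, 0.005, -0.08], [0.1, -0.01, -0.15, 0.005, -0.11], [0.1, -0.015, -0.19, 0.005, -0.14], [0.1, -0.02, -0.23, 0.005, -0.17], [0.1, -0.02, -0.255, 0.005, -0.19], [0.1, -0.02, -0.255, 0.005, -0.19]]])

```text
time: 39.35
position: [0.4725, 0.0915, 0.0211]
ee_rot: [[-1.0, 0.013, 0.002], [0.013, 1.0, 0.001], [-0.002, 0.001, -1.0]]
force: [-1.6, 2.3, 9.9]
gripper_width: 0.253
grip_force: 30.0
```

```bash
python3 - <<'E'
from h import *
s=sense();print(s["time"],s["position"],s["force"],s["ft_torque"],s["ee_rot"][1])
E
```

```text
39.35 [0.4725037  0.0914701  0.02110836] [-1.62329137  2.29382479  9.87347543] [ 0.57063474  0.24826328 -0.2050453 ] [0.01315167 0.99991301 0.00100054]
```

>>> move_arm(steps=[[[0.1, 0, 0, -0.04, 0], [0.1, -0.005, 0, -0.08, 0], [0.1, -0.01, 0, -0.12, 0], [0.1, -0.015, 0, -0.16, 0], [0.1, -0.025, 0, -0.21, 0], [0.1, -0.035, 0, -0.26, 0], [0.1, -0.05, 0, -0.32, 0], [0.1, -0.07, 0, -0.38, 0]]])

```text
time: 40.35
position: [0.4792, 0.0903, 0.0656]
ee_rot: [[-1.0, 0.013, -0.002], [0.013, 1.0, -0.001], [0.002, -0.001, -1.0]]
force: [-0.4, 0.5, -3.3]
gripper_width: 0.249
grip_force: 30.0
```

```bash
python3 - <<'E'
from h import *
b=get_image("top")[:,:,::-1]
s=sense();print(s["time"],s["position"],s["force"],s["ft_torque"])
for f in('t0','t9'):
  m=cv2.imread(f'pics/{f}.png').mean(2);print(f,*[m[130:140,c].round().astype(int) for c in(330,342)])
print(*[b.mean(2)[130:140,c].round().astype(int) for c in(330,342)])
E
```

```text
40.4 [0.48068392 0.09033567 0.06666313] [ 0.75721532 -0.41795809 -1.15040572] [ 0.13687771  0.12492163 -0.00564328]
t0 [133 133 134 137 140 134  75  61  60  58] [145 145 145 143 141 140  93  65  60  62]
t9 [135 138 140 127  71  62  60  59  59  58] [145 143 141 133  75  64  62  61  63  63]
[135 135 139 140 136  76  62  62  59  59] [147 146 145 143 142  95  67  62  63  64]
```

>>> move_arm(steps=[[[0.1, -0.02, 0, -0.09, 0], [0.1, -0.04, 0, -0.18, 0], [0.1, -0.06, 0, -0.26, 0], [0.1, -0.085, 0, -0.335, 0], [0.1, 0.0, 0, -0.365, 0], [0.1, 0.1, 0, -0.4, 0], [0.1, 0.2, 0, -0.44, 0], [0.1, 0.3, 0, -0.475, 0]]])

```text
time: 41.4
position: [0.4432, 0.0909, 0.1231]
ee_rot: [[-1.0, 0.013, 0.0], [0.013, 1.0, -0.0], [-0.0, -0.0, -1.0]]
force: [0.3, 0.8, -1.9]
gripper_width: 0.247
grip_force: 30.0
```

```bash
python3 - <<'E'
from h import *
b=get_image("top")[:,:,::-1];cv2.imwrite('pics/t13.png',b)
s=sense();p=s["position"];R=s["ee_rot"];c=np.arctan2(R[1][0],R[0][0]);print(s["time"],p,s["force"],s["ft_torque"])
print(*[b.mean(2)[130:140,c_].round().astype(int) for c_ in(330,342)])
for w,ps in([(.43,.17,.16),3.09],[(.3965,.29,.16),3.0416],[(.3965,.3102,.06),3.0416],[(.3965,.3102,.018),3.0416]):
  print(go(w,ps,p,c));p=w;c=ps
E
```

```text
41.45 [0.44226619 0.09109361 0.12340457] [-0.42794736  2.1195938  -1.64919265] [0.23462369 0.11366352 0.0173976 ]
[135 136 139 140 135  77  62  61  60  59] [147 146 145 143 142  96  66  63  62  64]
[ 0.111  0.656 -0.305  0.05 ]
[ 0.33   0.984 -0.     0.062]
[ 0.017  0.167  0.833 -0.   ]
[ 0.    0.    0.35 -0.  ]
```

>>> move_arm(steps=[[[0.1, 0, 0, -0.12, 0], [0.1, 0, 0, -0.25, 0], [0.1, 0, 0.1, -0.35, 0], [0.1, 0, 0.25, -0.35, 0.01], [0.1, 0.01, 0.4, -0.35, 0.02], [0.1, 0.02, 0.55, -0.35, 0.03], [0.1, 0.03, 0.7, -0.35, 0.04], [0.1, 0.03, 0.82, -0.35, 0.05]]])

```text
time: 42.45
position: [0.442, 0.1913, 0.1655]
ee_rot: [[-0.999, 0.052, 0.0], [0.052, 0.999, 0.001], [-0.0, 0.001, -1.0]]
force: [-0.2, -0.1, -2.0]
gripper_width: 0.247
grip_force: 30.0
```

>>> move_arm(steps=[[[0.1, 0.04, 0.15, 0, 0.01], [0.1, 0.08, 0.3, 0, 0.02], [0.1, 0.13, 0.46, 0, 0.03], [0.1, 0.18, 0.62, 0.05, 0.04], [0.1, 0.22, 0.76, 0.1, 0.05], [0.1, 0.25, 0.88, 0.15, 0.06], [0.1, 0.26, 0.96, 0.2, 0.06], [0.1, 0.26, 0.97, 0.22, 0.06]]])

```text
time: 43.45
position: [0.4167, 0.3081, 0.1383]
ee_rot: [[-0.995, 0.098, -0.001], [0.098, 0.995, 0.0], [0.001, 0.0, -1.0]]
force: [0.1, -0.3, -1.7]
gripper_width: 0.248
grip_force: 30.0
```

```bash
python3 - <<'E'
from h import *
a=get_image("scene")[:,:,::-1];cv2.imwrite('pics/s14.png',a)
b=get_image("top")[:,:,::-1];cv2.imwrite('pics/t14.png',b)
s=sense();p=np.array(s["position"]);R=s["ee_rot"];c=np.arctan2(R[1][0],R[0][0]);print(s["time"],p,c,go((.4145,.3084,.1),3.0416),go((.3965,.3102,.0175),3.0416))
# steel visible ends: threshold bar blob in scene, fit
hsv=cv2.cvtColor(a,cv2.COLOR_BGR2HSV);m=((hsv[:,:,1]<60)&(hsv[:,:,2]>130)).astype(np.uint8);m[:100]=0;m[200:]=0;m[:,:350]=0;m[:,440:]=0
k,l,st,ce=cv2.connectedComponentsWithStats(m);
for i in range(1,k):
  if st[i,4]>60: print(st[i],cv2.boxPoints(cv2.minAreaRect(np.argwhere(l==i)[:,::-1].astype(np.float32))).round(1).tolist())
g=p+[0,0,.02]
for sl in(.35,.42,.5):
  t=g+.255*np.array([np.cos(sl)*np.cos(c-np.pi),np.cos(sl)*np.sin(c-np.pi),-np.sin(sl)]);print(sl,t,w2p("scene",t),w2p("top",t))
E
```

```text
43.55 [0.41699994 0.30707738 0.13823755] 3.0418416252911706 [0.022 0.009 0.319 0.   ] [0.173 0.009 1.006 0.   ]
[375 118  43  57 309] [[374.1000061035156, 119.4000015258789], [377.8999938964844, 116.69999694824219], [417.70001220703125, 172.10000610351562], [413.8999938964844, 174.8000030517578]]
0.35 [0.65534923 0.28322262 0.07079861] [[417.38097712 171.76471358]] [[213.46806015 148.39312451]]
0.42 [0.64868018 0.28389008 0.05425864] [[414.87174016 173.35993778]] [[214.59710507 152.37777283]]
0.5 [0.63967107 0.28479174 0.03598404] [[411.80045112 174.75585652]] [[215.7207036 157.2006491]]
```

>>> move_arm(steps=[[[0.1, 0.03, 0.01, 0.15, 0], [0.1, 0.035, 0.01, 0.3, 0], [0.1, 0.04, 0.01, 0.37, 0], [0.1, 0.07, 0.01, 0.45, 0], [0.1, 0.095, 0.01, 0.53, 0], [0.1, 0.12, 0.01, 0.62, 0], [0.1, 0.14, 0.01, 0.7, 0], [0.1, 0.155, 0.01, 0.8, 0]]])

```text
time: 44.55
position: [0.3984, 0.3104, 0.0418]
ee_rot: [[-0.995, 0.1, 0.0], [0.1, 0.995, 0.0], [-0.0, 0.0, -1.0]]
force: [1.0, -0.2, 1.0]
gripper_width: 0.25
grip_force: 30.0
```

```bash
python3 - <<'E'
from h import *
s=sense();p=np.array(s["position"]);print(s["time"],p,s["force"],s["ft_torque"],go((.3965,.3102,.0155),3.0416))
E
```

```text
44.55 [0.39843682 0.31041674 0.04182156] [ 1.01399159 -0.19256683  1.00224948] [-0.08127575 -0.62653151 -0.01775337] [ 0.016 -0.003  0.219  0.   ]
```

Contact as expected; continue down and release.

>>> move_arm(steps=[[[0.1, 0.005, 0, 0.06, 0], [0.1, 0.01, 0, 0.12, 0], [0.1, 0.015, 0, 0.17, 0], [0.1, 0.015, 0, 0.2, 0], [0.1, 0.015, 0, 0.22, 0], [0.4, 0.015, 0, 0.22, 0], [0.5, 0.015, 0, 0.22, 0], [0.6, 0.015, 0, 0.22, 0]]])

```text
time: 45.55
position: [0.397, 0.3106, 0.0162]
ee_rot: [[-0.995, 0.1, 0.0], [0.1, 0.995, 0.0], [-0.0, 0.0, -1.0]]
force: [0.7, 0.3, 0.0]
gripper_width: 0.506
grip_force: 0.0
```

>>> move_arm(steps=[[[0.65, 0, 0, -0.05, 0], [0.65, 0, 0, -0.15, 0], [0.65, 0, 0, -0.3, 0], [0.65, 0, 0, -0.45, 0], [0.65, 0.1, -0.1, -0.6, 0], [0.65, 0.1, -0.3, -0.75, 0], [0.65, 0.1, -0.5, -0.9, 0], [0.65, 0.1, -0.6, -1, 0]]])

```text
time: 46.55
position: [0.3779, 0.2392, 0.1377]
ee_rot: [[-0.995, 0.1, 0.002], [0.1, 0.995, -0.0], [-0.002, -0.0, -1.0]]
force: [0.4, -0.4, -0.4]
gripper_width: 0.651
grip_force: 0.0
```

```bash
python3 - <<'E'
from h import *
a=get_image("scene")[:,:,::-1];b=get_image("top")[:,:,::-1]
cv2.imwrite('pics/s15.png',a);cv2.imwrite('pics/t15.png',b)
s=sense();print(s["time"],s["position"],s["force"])
print('top bar',*fit("top",b,BAR,[.5017,.2991,-.0924]))
for n in("top","scene"):
  for o in("bar","shim"):
    for d in look_for(n,o)[:4]: print(n,o,round(d["confidence"],2),tow(n,d["centre"]))
m=b.mean(2);print(*[m[130:142,c].round().astype(int) for c in(262,330,342)])
SEG=[((-70,-20,15),(-20,-20,15)),((-70,20,15),(-20,20,15)),((-70,-20,15),(-70,20,15))]
for n,im in(("top",b),("scene",a)):
  print(n,'shim',*fit(n,im,SEG,[.682,-.0175,-.0105],z0=.02,it=(1.5,1)))
  f=cv2.imread('pics/'+('t' if n=='top' else 's')+'12.png').astype(float)
  # tail edge profile along shim axis, lane top
  for z in(.035,):
    r=[]
    for x in range(-96,-40,4):
      P=np.array([[.7017+x/1000-.0006,.0368+y/1000-.0105*x/1000,z] for y in np.linspace(-65,-45,9)]);u=w2p(n,P)
      r.append((x,int(map_coordinates(im.astype(float).mean(2),[u[:,1],u[:,0]],order=1).mean()),int(map_coordinates(f.mean(2),[u[:,1],u[:,0]],order=1).mean())))
    print(r)
E
```

```text
46.65 [0.37863833 0.23937413 0.13791546] [0.94475394 0.03735647 0.04865083]
top bar [ 0.52575115  0.29715502 -0.10051164] 235.16441623355067
top bar 0.59 [ 0.50557531 -0.46586109  0.09977781]
top shim 0.72 [ 0.34730271 -0.20834899  0.01719353]
top shim 0.6 [ 0.65370571 -0.01550312  0.03717173]
scene bar 0.72 [0.4916658  0.29867729 0.03532483]
scene bar 0.51 [0.52845503 0.28201592 0.00163847]
scene shim 0.92 [ 0.6508021  -0.02359795  0.03514139]
scene shim 0.77 [ 0.3448669  -0.20398031  0.01574946]
scene shim 0.62 [ 0.44490315 -0.03331764  0.01305112]
scene shim 0.48 [ 0.28618495 -0.39853223  0.0511667 ]
[127 129 134 114  63  57  56 123 127 127 128 128] [136 137 140 142 137  77  62  61  61  59  60  60] [149 148 147 145 143  97  67  63  64  64  64  63]
top shim [ 0.67834439 -0.01729696  0.01024679] 370.1954668621753
[(-96, 80, 99), (-92, 140, 96), (-88, 172, 92), (-84, 172, 88), (-80, 172, 81), (-76, 172, 77), (-72, 172, 73), (-68, 172, 75), (-64, 172, 102), (-60, 172, 120), (-56, 173, 130), (-52, 173, 141), (-48, 172, 149), (-44, 172, 153)]
scene shim [ 6.92573981e-01 -1.96087782e-02  6.67754997e-04] 225.47232186606706
[(-96, 152, 150), (-92, 178, 168), (-88, 176, 174), (-84, 176, 173), (-80, 176, 174), (-76, 177, 174), (-72, 177, 174), (-68, 177, 174), (-64, 177, 174), (-60, 178, 174), (-56, 177, 174), (-52, 177, 174), (-48, 178, 174), (-44, 177, 175)]
```

```bash
python3 -c "
from cell import *
print(job_done())"
```

```text
the job is handed in; nothing more can be done
None
```

I handed the job in at about 47 s: the slab's front edge now rests on the shim at about 37 mm, judged from the camera images. The bar is out from under the catch and back on its rest. At its furthest, the shim pressed the buffer in roughly 3–4 mm, estimated from the push force. It may have sprung back by up to about 4 mm when I let go, so the final press is uncertain.

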